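Put the injector bench fittings back in their holders

TASK

Clear away the five injector-bench fittings left loose on the bench, each with its own kind: stand the two slim plugs, pin up, right down in the two free bores of the aluminium plug block, stand the hex-footed adapter in the free well of the wooden board that holds the other hex-footed one, stand the O-ring adapter in the free well of the board with the O-ring adapters, and lay the rail clip flat in the low steel tray beside the clips already there. Leave the grease pot where it stands.

Things in the scene. Friction and masses are not known exactly. Their poses are not given: they have to be found in the camera images.
- plug_long: loose slim blanking plug, light grey metal, standing: a knurled cylinder 21 mm in diameter, 72 mm high, with a thin pin (8 mm) on top, 94 mm high in all, 90 g. Origin: centre of its foot; z up along it. Grip the cylinder about 55 mm above the foot so that the fingers stay above the block. Goes in either free bore of the plug block
- plug_short: loose slim blanking plug like the other: cylinder 23 mm in diameter, 66 mm high, pin (8 mm) on top, 88 mm high in all, 90 g. Origin: centre of its foot; z up along it. Grip it about 55 mm above the foot. Goes in the other free bore of the plug block
- hex_adapter: loose brass adapter, standing, with a wide hexagonal foot (28 mm across, 8 mm high), a 22 mm wide body up to 20 mm and a narrow spigot (12 mm) up to 32 mm; no rubber ring; 30 g. Origin: centre of its foot; z up. Grip the body, above the foot
- ring_adapter: loose dark grey metal round adapter, standing, without a hex foot, with a black O-ring near its top: 20 mm in diameter, 35 mm high, 30 g. Origin: centre of its foot; z up. Grip it about 27 mm above the foot
- rail_clip: loose black plastic rail clip, lying flat: a bar 62 mm long (its y), x -14 to +3 mm, 10 mm high; over y -27 to -9 mm a block 28 mm wide (x -14 to +14 mm), 13 mm high; a stud (12 mm diameter, 18 mm high) at x -6, y +20 mm; 30 g. Origin: centre of its underside; z up. Grip it across x, over the block at y -18 mm
- plug_block: aluminium block 54 (x) by 138 (y) by 36 mm high; three bores in a row along y, 30 mm wide, 30 mm deep (floor at z 6 mm), 5 mm chamfer: y -44 mm (holds a fixed plug, 94 mm high), y 0 and y +44 mm (both free). Fixed, at one of four places beyond the work, yaw up to 0.25 rad. Origin: centre of the underside; z up. Leave finger room along x.
- hex_board: wooden board 60 (x) by 118 (y) by 16 mm high with two round wells, 42 mm wide, 5 mm deep (floor at z 11 mm): y -28 mm (holds a fixed black hex-footed adapter, 28 mm tall) and y +28 mm (free). Fixed, at one of four places beyond the work, yaw up to 0.25 rad. Origin: centre of the underside; z up. Leave finger room along x.
- ring_board: wooden board 52 (x) by 138 (y) by 16 mm high with three round wells, 34 mm wide, 5 mm deep (floor at z 11 mm): y -44 mm and y 0 (each holds a fixed O-ring adapter, up to 33 mm tall, one of brass) and y +44 mm (free). Fixed, at one of four places beyond the work, yaw up to 0.25 rad. Origin: centre of the underside; z up. Leave finger room along x.
- clip_tray: low sheet-steel tray 100 (x) by 126 mm (y), walls 12 mm high, floor at z 2 mm. Two fixed black clips lie in it one on the other over y -62 to -25 mm; from y -22 to +61 mm it is free: lay the clip there, long side along x, middle at about y +20 mm. Fixed, at one of four places beyond the work, yaw up to 0.25 rad. Origin: centre of the underside; z up.
- grease_pot: white screw-lid grease pot with a blue lid, 58 mm in diameter, 73 mm high, loose, at the right of the work. Origin: centre of its underside. Not to be moved

How it is judged (in metres and radians):
At the end, for the whole second after the job is handed in: Plugs upright (0.25 rad) in the two free bores, foot within 6 mm of the floor; each adapter upright (0.12 rad) in the free well among its kind, foot within 3.5 mm of the floor; clip flat (0.15 rad), right way up, on the tray's free floor; all at rest; pot moved under 20 mm (x of plug_long in the frame of plug_block between -0.012 and 0.012 m and y of plug_long in the frame of plug_block between -0.012 and 0.056 m and z of plug_long in the frame of plug_block between -0.002 and 0.012 m and angle between each of plug_long, plug_short's own z axis and vertical below 0.25 rad and linear speed of each of plug_long, plug_short, hex_adapter, ring_adapter, rail_clip below 0.02 m/s and angular speed of each of plug_long, plug_short, hex_adapter, ring_adapter, rail_clip below 0.3 rad/s and x of plug_short in the frame of plug_block between -0.012 and 0.012 m and y of plug_short in the frame of plug_block between -0.012 and 0.056 m and z of plug_short in the frame of plug_block between -0.002 and 0.012 m and x of hex_adapter in the frame of hex_board between -0.012 and 0.012 m and y of hex_adapter in the frame of hex_board between 0.016 and 0.04 m and z of hex_adapter in the frame of hex_board between -0.002 and 0.0145 m and angle between each of hex_adapter, ring_adapter's own z axis and vertical below 0.12 rad and x of ring_adapter in the frame of ring_board between -0.012 and 0.012 m and y of ring_adapter in the frame of ring_board between 0.032 and 0.056 m and z of ring_adapter in the frame of ring_board between -0.002 and 0.0145 m and x of rail_clip in the frame of clip_tray between -0.038 and 0.038 m and y of rail_clip in the frame of clip_tray between -0.02 and 0.052 m and z of rail_clip in the frame of clip_tray between -0.002 and 0.008 m and angle between rail_clip's own z axis and vertical below 0.15 rad and distance of grease_pot from where it was at the start of the episode below 0.02 m and angle between grease_pot's own z axis and vertical below 0.2 rad); the robot touches nothing.
It fails at once if the grease pot was pushed away (20 mm) or tipped (distance of grease_pot from where it was at the start of the episode above 0.02 m or angle between grease_pot's own z axis and vertical above 0.2 rad).
It also fails if it takes over 112 s, if anything falls off the work surface, if the arm or the gripper's body presses on something with over 40 N, if the wrist force passes 120 N, or if a joint passes its speed limit or range.

ROBOT

A 6-joint arm with a two-finger parallel gripper is mounted at the origin on a cart in front of the work surface, level with it; the furniture and walls round the work are solid. World frame = base frame: x ahead of the robot, y to its left, z up, the work surface at z = 0. Lengths are in mm, angles in rad, forces in N, time in s.
With the tool pointing down it reaches from about 350 to 975 mm from the base axis. Payload 7.1 kg.
Tool frame: the origin (TCP) lies on the mounting face of the last link; the fingertips stand 182 mm ahead of it and the grasp point (between the pads) lies 163 mm ahead of it (ctrl.tip_reach is the distance from the TCP to the fingertips, in mm); z points along the fingers, y is the direction in which the jaws open and shut (so a half turn about z gives the same grasp; the last joint's range is limited). The gripper opens to 88 mm and grips with 3 to 60 N. Pads are 20 mm wide; open, the fingers measure 115 mm over their backs; the gripper's body (75 mm by 178 mm) begins 61 mm behind the grasp point.
Start: joints at [-1.255, 0.423, 1.63, -0, 1.089, -0.019], TCP at [205.38, -590.276, 404.675] pointing down, gripper open.
Joint ranges: [-3, 3], [-0.9, 2.11], [0.09, 2.58], [-1.31, 4.45], [0.11, 2.69], [-2.54, 2.54]. Speed limits (rad/s): [2.39, 2.39, 3.01, 3.14, 3.14, 3.14].

INTERFACE

Orientations are given as a rotation vector (axis times angle).
In Python, from workcell import ctrl gives the robot as it stands.
- The arm moves only by the tool jog_arm, never from a script. Its argument "steps" is a list that holds one entry, the list of rows, each a list of 7 numbers: the shift along the tool's x, y, z in m, then the turn, a rotation vector about the tool's x, y, z in degrees, then the gripper's target within -1 to 1 (shut at 1, half-way at 0, fully open at -1). A call has 1 to 20 rows; each row shifts and turns the commanded pose from where the row before left it, along the tool's axes as they then stand; what a row does not reach is not made up. A row lasts 1/12 s, in which the tool goes at most 41.7 mm and 7.16 degrees, less where a joint would pass 70% of its speed; a pose out of reach is approached as far as the arm can. A call is refused whole if a number of a shift passes 0.0417 or a number of a turn 7.16, either way. A call with a gripper value outside its range is refused whole. The fingers move at their own pace and stop on an object; the grip force is fixed at half the most. Time passes only in rows, so rows that do not move let the fingers close. It gives the time, the measured TCP pose, the force and the opening at its end, in the units of the state.
- ctrl.get_obs(): the state, without advancing time (a new reading comes with each control period).
- ctrl.get_image(name): name is "scene" or "top" or "wrist"; returns the picture (400x640x3 uint8, red, green, blue); there is no depth.
- ctrl.camera_info(name): a dict with "fx", "fy", "cx", "cy" (pixels), "origin" and "attitude" of the camera in the world; the wrist camera has in their place "T_tool_cam" (4x4, takes a point from camera to tool coordinates, whose origin is the TCP and whose axes are the flange's). Camera axes: x right, y down, z forward; pixel columns grow to the right and rows downward; lengths in mm; the calibration is good to about 2 mm. A picture is of the moment at which its call begins: read the wrist's pose just before it. camera_info takes no time and is no camera call.
- ctrl.close_job(): hands the job in, once; it reports no verdict.
Trained networks look in the newest picture that a camera, given by its name, has taken for a name from the list of things; names that differ only in an ending like _2 or _b are one class to them, and where a whole thing is asked for, a point or a joint stands for the part that bears it (a point fixed in the world has none). Each returns a list of dicts, best first, with "p" (0 to 1); they miss things now and then, are a little off and sometimes report something else, mostly with a low value. They report only what shows in the picture. A call takes as long as a camera call.
- ctrl.look_for(thing, camera): "bbox" ([left, top, right, bottom] in pixels, round what is visible of it).
- ctrl.trace(thing, camera): "pixels" (400x640 bool, what is visible of it) and "bbox" ([left, top, right, bottom] in pixels, round what is visible of it).
- ctrl.landmark_of(thing, camera): "uv" ([column, row] in pixels: a listed point, or the origin of a listed thing).
The state is a dict: "t": time; "qpos": joint angles; "qvel": joint speeds; "joint_torque": joint torques, N m; "ee_pos": TCP position; "orientation": TCP orientation; "ft_force": force on the tool from outside, world axes, zero at the start; "moment": the same for the moment, N m; "width": finger opening in mm.
Only numpy, scipy, OpenCV 4.12 (cv2) and the standard library are available. Lean on these libraries where they do the work, as an engineer would, in place of code of your own. Each camera call takes 0.05 s, during which the arm holds its last target.

## Working session

There is one attempt and no reset: what is moved stays moved. The work goes in short steps, Python scripts to look and compute and a tool call to move; the robot and the scene stay as the last step left them, time stands still between calls to the robot, and variables do not carry over. Pictures are saved under pics/ and viewed, and the job is handed in when it is done.

Besides the shell and the picture viewer there is one more tool, called after "Request:" as a command line: name --argument value ..., lists and objects as JSON in quotes. jog_arm: Moves the arm, as the interface text tells. Its arguments: {"type":"object","properties":{"steps":{"type":"array"}},"required":["steps"]}

```bash
ls; mkdir -p pics; python3 - <<'E'
from workcell import ctrl
import cv2
print(ctrl.get_obs())
for n in ["scene","top","wrist"]:
    print(n,ctrl.camera_info(n))
for n in ["scene","top"]:
    cv2.imwrite(f"pics/{n}0.png",cv2.cvtColor(ctrl.get_image(n),cv2.COLOR_RGB2BGR))
E
```

```text
pics
{'t': 0.0, 'qpos': array([-1.25501603e+00,  4.23843812e-01,  1.63067898e+00,  3.18933759e-06,
        1.08860760e+00, -1.90201519e-02]), 'qvel': array([ 0.00170179,  0.00104446,  0.00136109, -0.00151927,  0.00092859,
       -0.00148897]), 'joint_torque': array([-1.33105594e-03, -5.44643068e+01, -2.73669040e+01,  6.42904197e-02,
        2.28096207e-02, -1.36533508e-04]), 'ee_pos': array([ 205.29002672, -590.03084261,  403.90396123]), 'orientation': array([-3.09617756e+00, -5.23194774e-01,  3.52535474e-04]), 'ft_force': array([-0.29870384, -0.48070033, -0.43845567]), 'moment': array([-0.0378925 , -0.00715969,  0.01934971]), 'width': 87.75827843304188}
scene {'fx': 380.16979534605844, 'fy': 380.16979534605844, 'cx': 325.71812779461305, 'cy': 196.26166365969286, 'origin': array([109.57988203, 529.54643254, 512.58421415]), 'attitude': array([-0.78410408,  2.37654141, -1.30815914])}
top {'fx': 506.4530413785042, 'fy': 506.4530413785042, 'cx': 324.6363248159503, 'cy': 202.88619402913696, 'origin': array([ 404.82528183,  -25.00899817, 1398.61431818]), 'attitude': array([-2.16909989,  2.19636211, -0.13040588])}
wrist {'fx': 289.7079880644592, 'fy': 289.7079880644592, 'cx': 318.43456027154986, 'cy': 197.06737566803068, 'T_tool_cam': array([[ 3.78948600e-04, -9.64746603e-01, -2.63180259e-01,
         7.09013368e+01],
       [ 9.99999368e-01,  6.44176770e-04, -9.21493849e-04,
         9.06230065e-01],
       [ 1.05854267e-03, -2.63179743e-01,  9.64746237e-01,
         2.05147440e+01],
       [ 0.00000000e+00,  0.00000000e+00,  0.00000000e+00,
         1.00000000e+00]])}
```

View pics/top0.png

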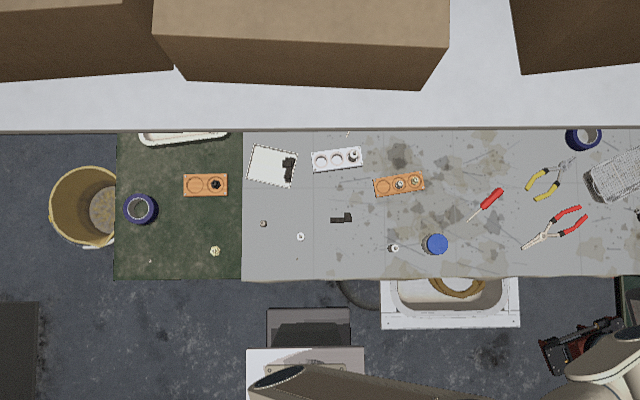

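View pics/scene0.png

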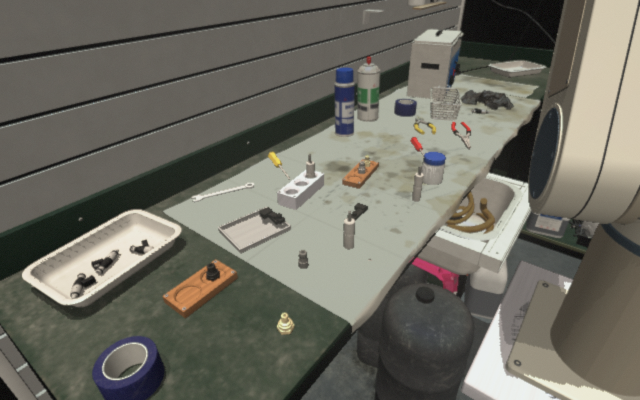

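```bash
cat > h.py <<'E'
import numpy as np, cv2
from scipy.spatial.transform import Rotation as R
from workcell import ctrl
def cam(n,obs=None):
    c=ctrl.camera_info(n)
    K=np.array([[c['fx'],0,c['cx']],[0,c['fy'],c['cy']],[0,0,1]])
    if n=='wrist':
        o=obs or ctrl.get_obs(); T=np.eye(4);T[:3,:3]=R.from_rotvec(o['orientation']).as_matrix();T[:3,3]=o['ee_pos']
        T=T@c['T_tool_cam']
    else:
        T=np.eye(4);T[:3,:3]=R.from_rotvec(c['attitude']).as_matrix();T[:3,3]=c['origin']
    return K,T
def w(c,uv,z):
    K,T=c; uv=np.atleast_2d(uv).astype(float)
    d=(T[:3,:3]@np.linalg.inv(K)@np.c_[uv,np.ones(len(uv))].T).T
    s=(z-T[2,3])/d[:,2]
    return T[:3,3]+s[:,None]*d
def pj(c,p):
    K,T=c;p=np.atleast_2d(p)
    q=(p-T[:3,3])@T[:3,:3]; u=q@K.T
    return u[:,:2]/u[:,2:]
def snap(n,name=None):
    o=ctrl.get_obs(); im=ctrl.get_image(n)
    if name: cv2.imwrite(f"pics/{name}.png",im[:,:,::-1])
    return im,cam(n,o)
def tri(cs,uvs):
    A=np.zeros((3,3));b=np.zeros(3)
    for (K,T),uv in zip(cs,uvs):
        d=T[:3,:3]@np.linalg.inv(K)@np.r_[uv,1];d/=np.linalg.norm(d)
        P=np.eye(3)-np.outer(d,d);A+=P;b+=P@T[:3,3]
    return np.linalg.solve(A,b)
LOOSE=['plug_long','plug_short','hex_adapter','ring_adapter','rail_clip','grease_pot']
FIX=['plug_block','hex_board','ring_board','clip_tray']
E
python3 - <<'E'
from h import *
np.set_printoptions(precision=1,suppress=True)
ct,cs=cam('top'),cam('scene')
for n in LOOSE+FIX:
    for c,cc in (('top',ct),('scene',cs)):
        for r in ctrl.landmark_of(n,c)[:3]:
            print(n,c,'%.2f'%r['p'],np.array(r['uv']),w(cc,r['uv'],0)[0][:2])
print(ctrl.get_obs()['t'])
E
```

```text
plug_long top 0.65 [394.3 249.1] [ 409.6 -248.6]
plug_long scene 0.59 [366.1 175.9] [ 578.1 -270.1]
plug_long scene 0.55 [417.8 198. ] [ 413.  -248.4]
plug_short top 0.43 [302.8 238.9] [441.    3.4]
plug_short scene 0.69 [349.9 244.2] [449.4   2.3]
hex_adapter top 0.54 [215.9 251.9] [408.6 241.4]
hex_adapter top 0.15 [262.8 224. ] [483.4 113.2]
hex_adapter scene 0.63 [283.4 329.2] [416.1 246.8]
ring_adapter top 0.66 [340.7 217.4] [ 499. -102.]
ring_adapter top 0.51 [264.9 224.7] [481.4 107.4]
ring_adapter scene 0.65 [303.7 268.3] [481.2 116.5]
rail_clip top 0.44 [340.4 217.7] [ 498.2 -101.2]
rail_clip scene 0.67 [355.1 214.8] [499.9 -94.9]
grease_pot top 0.62 [433.3 242. ] [ 427.7 -357.4]
grease_pot top 0.41 [216.2 251.3] [410.2 240.5]
plug_block top 0.73 [393.6 247.4] [ 414.3 -246.8]
plug_block top 0.64 [334.4 162.5] [653.1 -86.9]
plug_block scene 0.92 [303.4 193.1] [660.9 -98.6]
hex_board top 0.59 [204.4 186.2] [590.1 274.3]
hex_board scene 0.78 [204.8 288.7] [593.5 265.6]
ring_board top 0.81 [398.9 185.8] [ 585.5 -266.2]
ring_board scene 0.59 [364.6 174.1] [ 586.9 -276.5]
ring_board scene 0.25 [304.9 266.7] [482.2 111.6]
clip_tray top 0.88 [271.  163.9] [650.9  90.1]
clip_tray top 0.69 [217.3 251.6] [409.4 237.5]
clip_tray top 0.68 [431.  245.2] [ 419.  -350.7]
clip_tray scene 0.76 [255.1 229.3] [649.8  83.6]
1.1
```

```bash
python3 - <<'E'
from h import *
np.set_printoptions(precision=0,suppress=True)
ct,cs=cam('top'),cam('scene')
for p in [(20,260),(160,205),(280,130),(345,105)]: print(p,w(cs,p,0)[0])
for z in (0,300,500,700,900): print(z,w(ct,[(250,132),(400,130)],z))
# wall up: project vertical line
for X in (750,800,850): print(X,pj(cs,[[X,0,0],[X,0,200],[X,0,400],[X,0,600]]))
E
```

```text
(20, 260) [963. 438.   0.]
(160, 205) [913. 152.   0.]
(280, 130) [1000. -377.    0.]
(345, 105) [ 964. -729.    0.]
0 [[ 742.  149.    0.]
 [ 744. -274.    0.]]
300 [[ 670.  111.  300.]
 [ 671. -220.  300.]]
500 [[ 621.   86.  500.]
 [ 623. -185.  500.]]
700 [[ 573.   62.  700.]
 [ 574. -149.  700.]]
900 [[ 525.   37.  900.]
 [ 526. -114.  900.]]
750 [[ 251.  199.]
 [ 241.  124.]
 [ 227.   27.]
 [ 210. -102.]]
800 [[238. 193.]
 [226. 119.]
 [211.  25.]
 [191. -99.]]
850 [[225. 187.]
 [212. 115.]
 [196.  23.]
 [174. -97.]]
```

Request:
jog_arm --steps '[[[0,0,-0.025,0,0,7,-1],[0,0,-0.025,0,0,7,-1],[0,0,-0.025,0,0,7,-1],[0,0,-0.025,0,0,7,-1],[0,0,0,0,0,7,-1],[0,0,0,0,0,7,-1],[0,0,0,0,0,7,-1],[0,0,0,0,0,7,-1],[0,0,0,0,0,7,-1],[0,0,0,0,0,7,-1]]]'

```text
t: 1.93
ee_pos: [205.4, -590.2, 504.7]
orientation: [-2.834, 1.356, 0.0]
ft_force: [0.5, -0.4, 0.9]
width: 88.1
```

```bash
cat >> h.py <<'E'
def yaw_of(o):
    m=R.from_rotvec(o['orientation']).as_matrix(); return np.arctan2(m[1,0],m[0,0])
def Rd(yaw): return R.from_euler('z',yaw)*R.from_rotvec([np.pi,0,0])
def rows(p,yaw,n,g,p0=None,y0=None):
    """tool-frame rows from (p0,y0) (default measured) to p,yaw"""
    o=ctrl.get_obs(); p0=np.array(o['ee_pos'] if p0 is None else p0); y0=yaw_of(o) if y0 is None else y0
    out=[];yd=y0
    for i in range(n):
        d=Rd(y0+(yaw-y0)*i/n).inv().apply((np.array(p)-p0)/n)/1000
        out.append([round(float(x),4) for x in d]+[0,0,round(float(np.degrees(-(yaw-y0)/n)),2),g])
    print(str(out).replace('-0.0,','0,'))
E
python3 - <<'E'
from h import *
rows([400,0,500],np.pi/2,20,-1)
E
```

```text
[[-0.0169, -0.0261, 0.0002, 0, 0, -7.06, -1], [-0.0135, -0.028, 0.0002, 0, 0, -7.06, -1], [-0.01, -0.0294, 0.0002, 0, 0, -7.06, -1], [-0.0063, -0.0304, 0.0002, 0, 0, -7.06, -1], [-0.0025, -0.031, 0.0002, 0, 0, -7.06, -1], [0.0013, -0.031, 0.0002, 0, 0, -7.06, -1], [0.0051, -0.0307, 0.0002, 0, 0, -7.06, -1], [0.0088, -0.0298, 0.0002, 0, 0, -7.06, -1], [0.0124, -0.0285, 0.0002, 0, 0, -7.06, -1], [0.0158, -0.0267, 0.0002, 0, 0, -7.06, -1], [0.019, -0.0246, 0.0002, 0, 0, -7.06, -1], [0.0219, -0.0221, 0.0002, 0, 0, -7.06, -1], [0.0244, -0.0192, 0.0002, 0, 0, -7.06, -1], [0.0266, -0.0161, 0.0002, 0, 0, -7.06, -1], [0.0284, -0.0127, 0.0002, 0, 0, -7.06, -1], [0.0297, -0.0091, 0.0002, 0, 0, -7.06, -1], [0.0306, -0.0054, 0.0002, 0, 0, -7.06, -1], [0.031, -0.0016, 0.0002, 0, 0, -7.06, -1], [0.031, 0.0022, 0.0002, 0, 0, -7.06, -1], [0.0305, 0.006, 0.0002, 0, 0, -7.06, -1]]
```

Request:
jog_arm --steps '[[[-0.017,-0.026,0,0,0,-7.06,-1],[-0.0135,-0.028,0,0,0,-7.06,-1],[-0.01,-0.029,0,0,0,-7.06,-1],[-0.006,-0.03,0,0,0,-7.06,-1],[-0.0025,-0.031,0,0,0,-7.06,-1],[0.001,-0.031,0,0,0,-7.06,-1],[0.005,-0.031,0,0,0,-7.06,-1],[0.009,-0.03,0,0,0,-7.06,-1],[0.0125,-0.0285,0,0,0,-7.06,-1],[0.016,-0.027,0,0,0,-7.06,-1],[0.019,-0.0245,0,0,0,-7.06,-1],[0.022,-0.022,0,0,0,-7.06,-1],[0.0245,-0.019,0,0,0,-7.06,-1],[0.0265,-0.016,0,0,0,-7.06,-1],[0.0285,-0.013,0,0,0,-7.06,-1],[0.03,-0.009,0,0,0,-7.06,-1],[0.0305,-0.0055,0,0,0,-7.06,-1],[0.031,-0.0015,0,0,0,-7.06,-1],[0.031,0.002,0,0,0,-7.06,-1],[0.0305,0.006,0,0,0,-7.06,-1]]]'

```text
t: 3.6
ee_pos: [396.2, 2.9, 505.0]
orientation: [2.207, 2.235, 0.001]
ft_force: [0.3, 0.1, 0.6]
width: 87.6
```

```bash
python3 - <<'E'
from h import *
o=ctrl.get_obs(); print(o['t'],o['ee_pos'],yaw_of(o),o['qpos'])
snap('wrist','w1')
E
```

```text
3.6 [396.24166493   2.94986569 504.98562518] 1.5836513776264478 [-2.25759208e-02 -5.56458245e-02  1.98327761e+00 -5.12309534e-05
  1.21310671e+00 -3.54130889e-02]
```

View pics/w1.png

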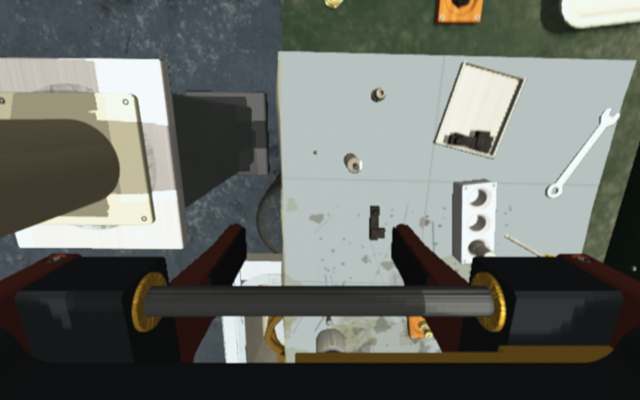

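Request:
jog_arm --steps '[[[0,0,0,-7,0,0,-1],[0,0,0,-7,0,0,-1],[0,0,0,-7,0,0,-1],[0,0,0,-7,0,0,-1],[0,0,0,-7,0,0,-1],[0,0,0,-7,0,0,-1],[0,0,0,-7,0,0,-1],[0,0,0,0,0,0,-1]]]'

```text
t: 4.32
ee_pos: [395.2, 1.3, 504.2]
orientation: [1.706, 1.717, 0.787]
ft_force: [-0.5, -0.8, -1.2]
width: 87.6
```

```bash
python3 - <<'E'
from h import *
im,c=snap('wrist','w2')
np.save('c2.npy',c[1])
print(ctrl.get_obs()['qpos'],c[1])
# project candidate shelf edges
for z in (500,600,700,800,900): print(z, pj(c,w(cam('top'),[(250,132),(300,131)],z)))
E
```

```text
[-0.03749068 -0.18975537  2.20195999  0.12110481  0.27953559 -0.14513249] [[ 6.52784426e-01 -1.93427710e-01  7.32433078e-01  4.09207699e+02]
 [ 3.38808206e-03 -9.66097412e-01 -2.58155595e-01  7.21448229e+01]
 [ 7.57536147e-01  1.71001495e-01 -6.29997996e-01  4.90624568e+02]
 [ 0.00000000e+00  0.00000000e+00  0.00000000e+00  1.00000000e+00]]
500 [[607.85646391  91.16865949]
 [567.60059085 254.08887058]]
600 [[1189.66814211  114.20602202]
 [ 983.45105316  382.76447683]]
700 [[-8175.94549992  -256.63396774]
 [ 8318.03461812  2652.28699115]]
800 [[ -771.99130123    36.53233232]
 [-1020.86886966  -237.42740598]]
900 [[-362.87267104   52.73175656]
 [-423.65874799  -52.63411745]]
```

View pics/w2.png

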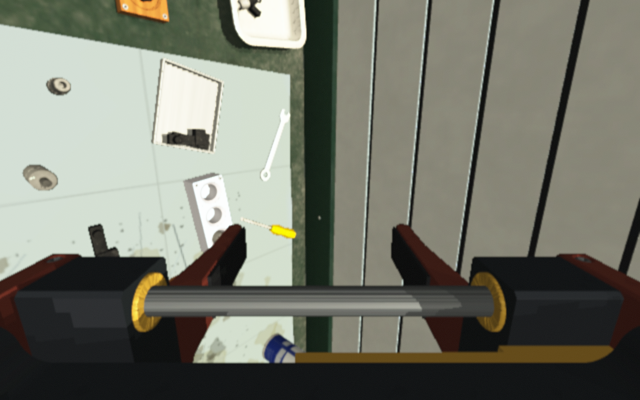

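Request:
jog_arm --steps '[[[0,0.028,-0.0245,0,0,0,-1],[0,0.028,-0.0245,0,0,0,-1],[0,0.028,-0.0245,0,0,0,-1],[0,0.028,-0.0245,0,0,0,-1],[0,0,0,0,0,0,-1]]]'

```text
t: 4.78
ee_pos: [396.2, 1.2, 662.3]
orientation: [1.702, 1.713, 0.79]
ft_force: [0.5, -0.1, 0.3]
width: 87.8
```

```bash
python3 - <<'E'
from h import *
im,c=snap('wrist','w3')
print(ctrl.get_obs()['qpos'],c[1])
for z in (500,550,600,650,700,750): print(z, pj(c,w(cam('top'),[(250,132),(300,131)],z)))
E
```

```text
[-0.03742393 -0.32717523  1.95274786  0.05332808  0.65713349 -0.07098007] [[ 6.48327163e-01 -1.94727559e-01  7.36038768e-01  4.10279316e+02]
 [ 3.69004496e-03 -9.65924723e-01 -2.58796857e-01  7.20567142e+01]
 [ 7.61352923e-01  1.70501048e-01 -6.25516682e-01  6.48789368e+02]
 [ 0.00000000e+00  0.00000000e+00  0.00000000e+00  1.00000000e+00]]
500 [[346.46568995 101.86546876]
 [344.36340868 203.85527685]]
550 [[394.17210321 107.76484394]
 [387.09842042 220.2686022 ]]
600 [[463.80918272 116.37616536]
 [447.85941607 243.6052049 ]]
650 [[575.01247489 130.12756473]
 [541.09998253 279.4163043 ]]
700 [[780.8303785  155.57900718]
 [702.36236525 341.35268496]]
750 [[1291.41517062  218.7179238 ]
 [1048.82521127  474.41939496]]
```

View pics/w3.png

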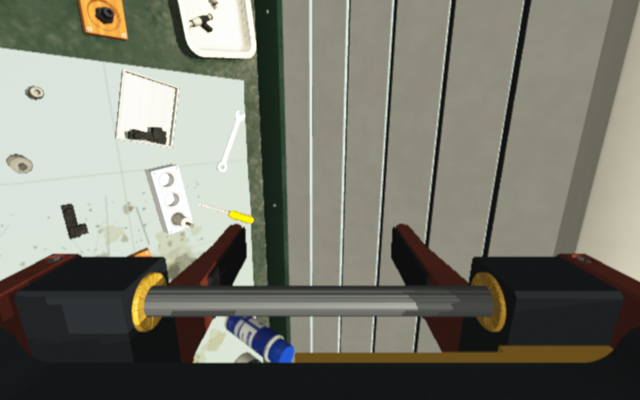

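Request:
jog_arm --steps '[[[0,0,0,7,0,0,-1],[0,0,0,7,0,0,-1],[0,0,0,7,0,0,-1],[0,0,0,7,0,0,-1],[0,0,0,7,0,0,-1],[0,0,0,7,0,0,-1],[0,0,0,7,0,0,-1],[0,0.01,0.035,0,0,0,-1],[0,0.01,0.035,0,0,0,-1],[0,0.01,0.035,0,0,0,-1],[0,0.01,0.035,0,0,0,-1],[0,0,0.035,0,0,0,-1],[0,0,0,0,0,0,-1],[0,0,0,0,0,0,-1]]]'

```text
t: 6.0
ee_pos: [435.3, 1.5, 477.1]
orientation: [-2.211, -2.225, 0.009]
ft_force: [1.1, 0.1, 0.3]
width: 87.9
```

```bash
python3 - <<'E'
from h import *
np.set_printoptions(precision=1,suppress=True)
o=ctrl.get_obs(); print(o['t'],o['ee_pos'],yaw_of(o),o['orientation'],R.from_rotvec(o['orientation']).as_matrix()[:,2])
im,c=snap('wrist','w4')
for n in ['ring_adapter','plug_short','rail_clip','clip_tray','plug_block']:
    for r in ctrl.landmark_of(n,'wrist')[:2]: print(n,'%.2f'%r['p'],np.array(r['uv']),w(c,r['uv'],0)[0][:2])
E
```

```text
6.0 [435.3   1.5 477.1] 1.5770566894951683 [-2.2 -2.2  0. ] [-0. -0. -1.]
ring_adapter 0.63 [457.2 224. ] [663.2 -96.7]
ring_adapter 0.61 [359.7  93.6] [491.5 107.9]
plug_short 0.72 [328.5 159.8] [446.7   9. ]
rail_clip 0.68 [360.5 223.2] [501.9 -96.8]
clip_tray 0.58 [460.9 106.2] [643.9  91. ]
plug_block 0.86 [454.8 224.8] [659.4 -98.1]
```

View pics/w4.png

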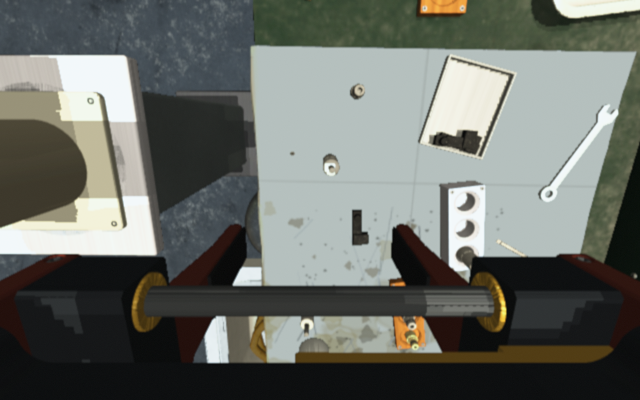

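```bash
python3 - <<'E'
from h import *
np.set_printoptions(precision=1,suppress=True)
im=cv2.imread('pics/w4.png'); 
crop=im[150:290,400:520]; cv2.imwrite('pics/cr1.png',cv2.resize(crop,None,fx=4.2,fy=4.2,interpolation=2))
crop=im[40:180,330:530]; cv2.imwrite('pics/cr2.png',cv2.resize(crop,None,fx=4,fy=4,interpolation=2))
E
```

```text
(no output)
```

View pics/cr1.png

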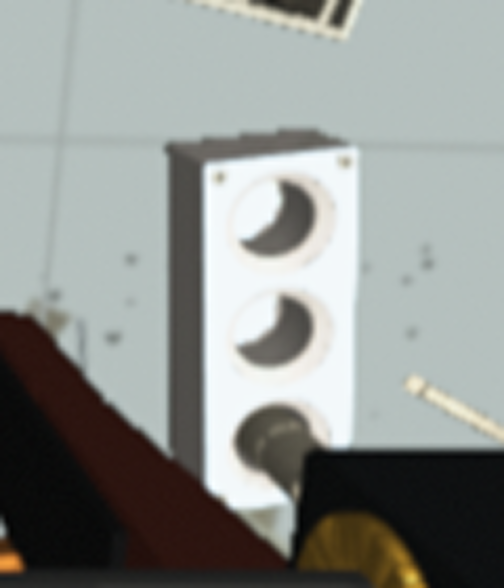

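View pics/cr2.png

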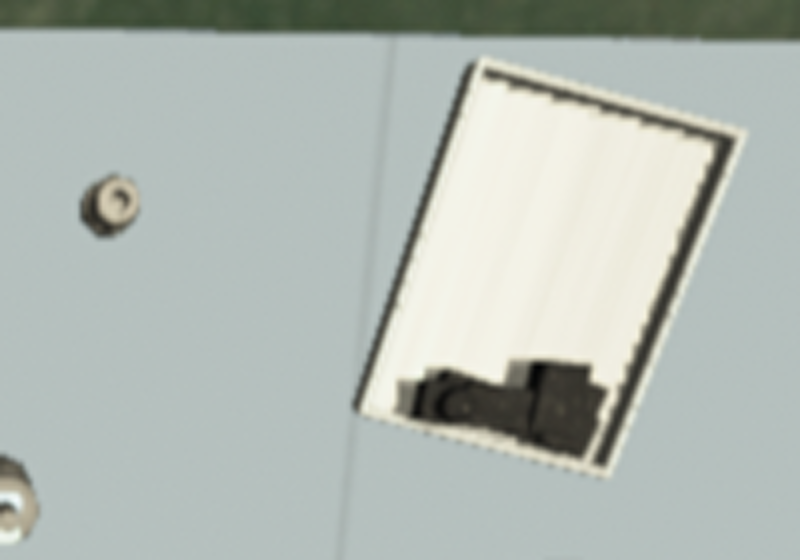

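```bash
python3 - <<'E'
from h import *
np.set_printoptions(precision=1,suppress=True)
c=cam('wrist')
f=lambda a,s,o:(np.array(a,float)+.5)/s-.5+np.array(o)
cr1=lambda a:f(a,4.2,(400,150)); cr2=lambda a:f(a,4,(330,40))
b=w(c,cr1([(284,221),(280,331)]),36); print('bores',b,np.linalg.norm(b[0]-b[1]))
e=w(c,cr1([(203,162),(358,147),(352,440),(203,490)]),36); print('blk',e)
t=w(c,cr2([(475,58),(745,130),(605,477),(357,410)]),12); print('tray',t,t.mean(0),np.linalg.norm(np.diff(t,axis=0),axis=1))
d=t[0]-t[3]; print('yaw',np.arctan2(-d[0],d[1])); d=t[1]-t[2]; print('yaw',np.arctan2(-d[0],d[1]))
d=b[0]-b[1]; print('blk yaw',np.arctan2(-d[0],d[1]))
print('ring',w(c,cr2([(118,200)]),35), 'foot fit')
# plug_short top pin & cylinder top
for n in ['plug_short','ring_adapter','rail_clip']:
    r=ctrl.trace(n,'wrist')
    for q in r[:2]: print(n,q['p'],q['bbox'])
im=cv2.imread('pics/w4.png')
a=cv2.resize(im[140:190,300:360],None,fx=7,fy=7,interpolation=2); bb=cv2.resize(im[200:260,330:390],None,fx=6,fy=6,interpolation=2)
cv2.imwrite('pics/cr3.png',np.hstack([a[:350],bb[:350]]))
E
```

```text
bores [[664.2 -49.8  36. ]
 [668.7 -92.5  36. ]] 42.90217006153837
blk [[ 631.9  -28.    36. ]
 [ 686.7  -22.1   36. ]
 [ 702.6 -136.8   36. ]
 [ 648.2 -158.3   36. ]]
tray [[619.4 161.   12. ]
 [719.5 138.2  12. ]
 [688.4  13.3  12. ]
 [589.7  38.2  12. ]] [654.2  87.7  12. ] [102.6 128.7 101.8]
yaw -0.23742243661261728
yaw -0.2440764022181376
blk yaw 0.10679970860269099
ring [[492.1 110.8  35. ]] foot fit
plug_short 0.62 [324.1, 155.1, 338.7, 174.5]
ring_adapter 0.64 [350.5, 85.5, 368.0, 100.3]
rail_clip 0.81 [353.5, 209.2, 369.6, 245.6]
```

View pics/cr3.png

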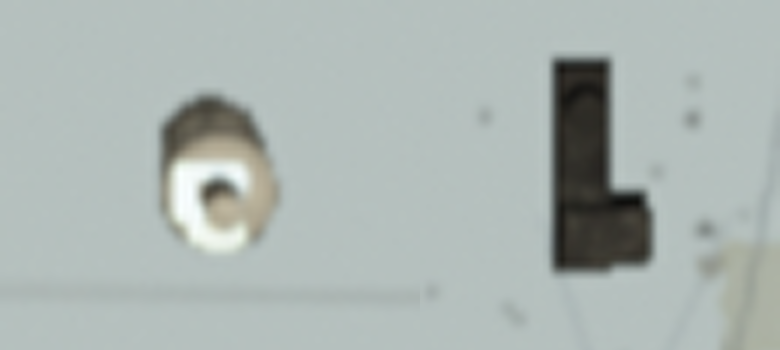

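```bash
python3 - <<'E'
from h import *
np.set_printoptions(precision=1,suppress=True)
c=cam('wrist')
print('plug',w(c,[(331.1,167.4)],66), w(c,[(331.6,168.7)],88))
print('clip',w(c,[(352.5,210),(352.5,244.7)],10),w(c,[(368.3,243.7)],13))
# silhouettes check
def sil(x,y,rz):
    P=[]
    for r,z0,z1 in rz:
        for a in np.linspace(0,6.28,40):
            for z in (z0,z1): P.append([x+r*np.cos(a),y+r*np.sin(a),z])
    q=pj(c,P); return q.min(0),q.max(0)
print(sil(447,5,[(11.5,0,66),(4,66,88)]), '324.1, 155.1, 338.7, 174.5 / crop 323.2 153.5 339.4 176')
print(sil(492,109,[(10,0,35)]),'350.5, 85.5, 368.0, 100.3')
E
```

```text
plug [[453.    7.6  66. ]] [[452.7   9.5  88. ]]
clip [[ 491.7  -71.2   10. ]
 [ 494.1 -132.4   10. ]] [[ 520.  -129.1   13. ]]
(array([318.3, 154.9]), array([335.1, 177.5])) 324.1, 155.1, 338.7, 174.5 / crop 323.2 153.5 339.4 176
(array([349.8,  83.3]), array([367. , 100.2])) 350.5, 85.5, 368.0, 100.3
```

Request:
jog_arm --steps '[[[0.001,0.004,0.03,0,0,0,-1],[0.001,0.004,0.03,0,0,0,-1],[0.001,0.004,0.03,0,0,0,-1],[0.001,0.004,0.03,0,0,0,-1],[0.0015,0.002,0.027,0,0,0,-1],[0,0,0,0,0,0,-1],[0,0,0,0,0,0,-1]]]'

```text
t: 7.03
ee_pos: [453.5, 7.3, 331.0]
orientation: [-2.212, -2.227, 0.003]
ft_force: [0.2, 0.2, 0.6]
width: 88.0
```

```bash
python3 - <<'E'
from h import *
np.set_printoptions(precision=1,suppress=True)
o=ctrl.get_obs(); print(o['t'],o['ee_pos'],yaw_of(o))
im,c=snap('wrist','w5')
for n in ['plug_short','clip_tray']:
    for r in ctrl.landmark_of(n,'wrist')[:2]: print(n,'%.2f'%r['p'],np.array(r['uv']),w(c,r['uv'],0)[0][:2])
E
```

```text
7.0333 [453.5   7.3 331. ] 1.5776014616716107
plug_short 0.83 [314.8 184.9] [447.9   7.4]
clip_tray 0.56 [507.1 108.7] [644.4  88.9]
```

View pics/w5.png

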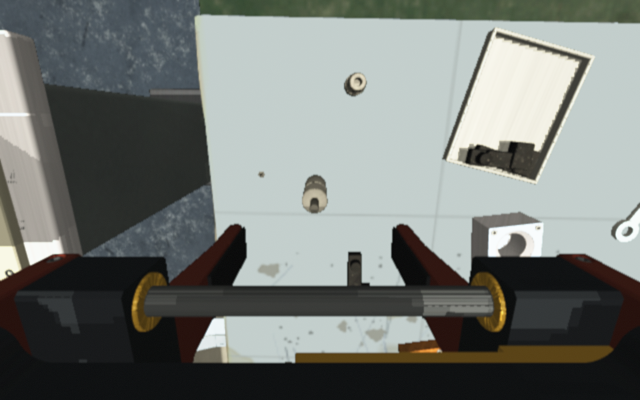

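```bash
python3 - <<'E'
from h import *
np.set_printoptions(precision=1,suppress=True)
c=cam('wrist')
im=cv2.imread('pics/w5.png')
cv2.imwrite('pics/cr4.png',np.hstack([cv2.resize(im[165:225,285:345],None,fx=7,fy=7,interpolation=2),cv2.resize(im[60:120,325:385],None,fx=7,fy=7,interpolation=2)]))
print(w(c,[(314,208)],88),w(c,[(314.5,198)],66),w(c,[(315,180)],2))
E
```

```text
[[450.8   7.6  88. ]] [[451.    9.9  66. ]] [[450.9  12.7   2. ]]
```

View pics/cr4.png

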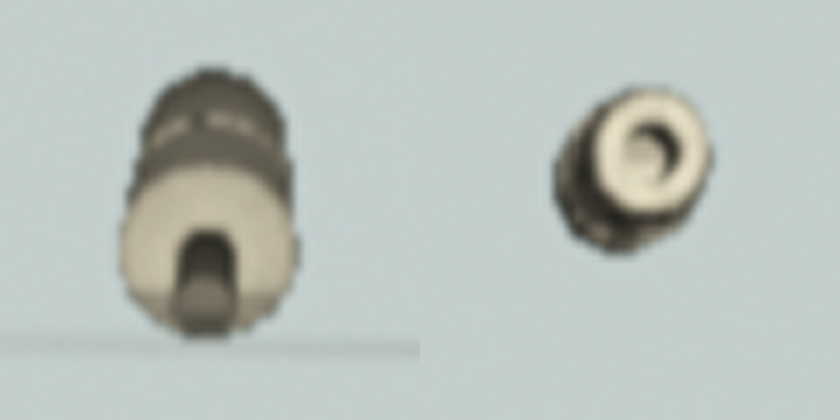

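Request:
jog_arm --steps '[[[0,-0.001,0.03,0,0,0,-1],[0.0005,-0.001,0.03,0,0,0,-1],[0,0,0.03,0,0,0,-1],[0,0,0.023,0,0,0,-1],[0,0,0,0,0,0,0.3],[0,0,0,0,0,0,1],[0,0,0,0,0,0,1],[0,0,0,0,0,0,1],[0,0,0,0,0,0,1]]]'

```text
t: 7.93
ee_pos: [452.5, 7.7, 220.2]
orientation: [2.212, 2.227, 0.004]
ft_force: [0.6, 0.4, 0.2]
width: 58.1
```

```bash
python3 - <<'E'
from h import *
np.set_printoptions(precision=1,suppress=True)
c=cam('wrist')
o=ctrl.get_obs();print(o['ee_pos'],o['width'],yaw_of(o))
# block estimate: target
yaw=.115
E
```

```text
[452.5   7.7 220.2] 58.10391248804028 1.5774895913609726
```

Request:
jog_arm --steps '[[[0,0,0,0,0,0,1],[0,0,0,0,0,0,1],[0,0,0,0,0,0,1],[0,0,0,0,0,0,1],[0,0,0,0,0,0,1],[0,0,0,0,0,0,1]]]'

```text
t: 8.43
ee_pos: [451.6, 7.7, 218.5]
orientation: [-2.214, -2.229, 0.0]
ft_force: [-1.0, 0.2, 3.1]
width: 22.4
```

Request:
jog_arm --steps '[[[0,0,-0.034,0,0,0,1],[0,0,-0.034,0,0,0,1],[0,0,-0.034,0,0,0,1],[-0.0155,0.024,0,0,0,0,1],[-0.0155,0.024,0,0,0,0,1],[-0.0155,0.024,0,0,0,0,1],[-0.0155,0.024,0,0,0,0,1],[-0.0155,0.024,0,0,0,0,1],[-0.0155,0.024,0,0,0,0,1],[-0.0155,0.024,0,0,0,0,1],[0,0,0,0,0,0,1],[0,0,0,0,0,0,1]]]'

```text
t: 9.43
ee_pos: [620.9, -100.4, 319.7]
orientation: [-2.215, -2.227, 0.001]
ft_force: [-0.6, 0.9, -0.7]
width: 22.8
```

```bash
python3 - <<'E'
from h import *
np.set_printoptions(precision=1,suppress=True)
o=ctrl.get_obs(); print(o['t'],o['ee_pos'],yaw_of(o),o['width'],o['ft_force'])
im,c=snap('wrist','w6'); np.save('T6.npy',c[1])
for n in ['plug_block','plug_short']:
    for r in ctrl.landmark_of(n,'wrist')[:2]: print(n,'%.2f'%r['p'],np.array(r['uv']),w(c,r['uv'],0)[0][:2])
E
```

```text
9.4333 [ 620.9 -100.4  319.7] 1.5762764193097771 22.771350878735024 [-0.6  0.9 -0.7]
plug_block 0.71 [356.1 181.8] [659.7 -94. ]
plug_short 0.68 [317.2 217.9] [ 618.9 -134.5]
```

View pics/w6.png

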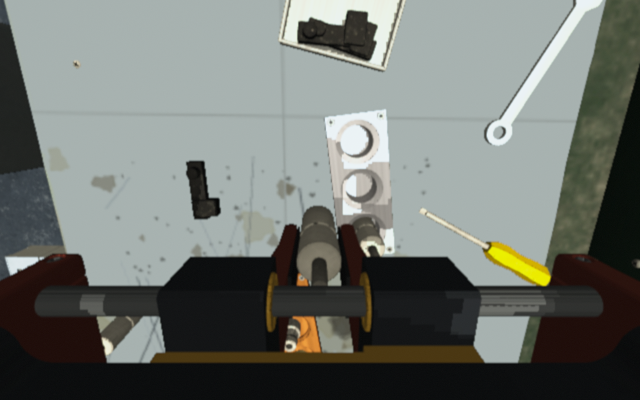

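```bash
python3 - <<'E'
from h import *
im=cv2.imread('pics/w6.png')
cv2.imwrite('pics/cr5.png',np.hstack([cv2.resize(im[100:230,310:410],None,fx=4.5,fy=4.5,interpolation=2),cv2.resize(im[195:273,290:350],None,fx=7.5,fy=7.5,interpolation=2)[:585]][:2]))
E
```

View pics/cr5.png

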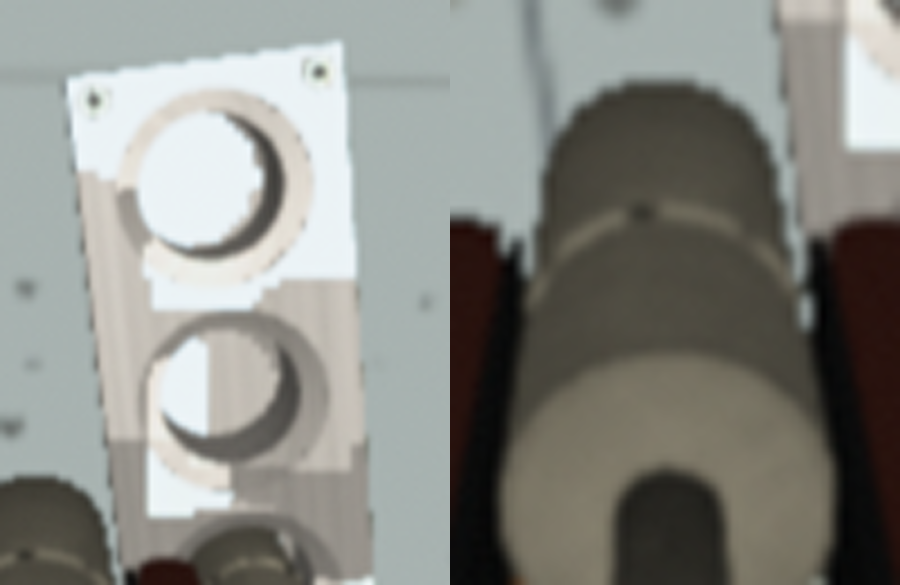

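```bash
cat >> h.py <<'E'
def sil(c,x,y,rz):
    P=[[x+r*np.cos(a),y+r*np.sin(a),z] for r,z0,z1 in rz for a in np.linspace(0,6.28,60) for z in (z0,z1)]
    q=pj(c,P); return np.r_[q.min(0),q.max(0)]
E
python3 - <<'E'
from h import *
np.set_printoptions(precision=1,suppress=True)
c=cam('wrist');
b=w(c,[(357.4,141.3),(361.6,188.5)],36);print(b,np.linalg.norm(b[0]-b[1]),np.arctan2(-(b[0]-b[1])[0],(b[0]-b[1])[1]))
print('foot pred',sil(c,620.9,-100.4,[(11.5,101.7,101.8)]),'obs left/right %.1f %.1f top 205.7'%(290+(545-450)/7.5,290+325/7.5))
print('top pred',sil(c,620.9,-100.4,[(11.5,167.7,167.8)]),'obs %.1f %.1f top %.1f'%(290+52/7.5,290+385/7.5,195+352/7.5))
K=[(70,80),(342,42)]
print(w(c,[((a+.5)/4.5-.5+310,(d+.5)/4.5-.5+100) for a,d in K],36))
E
```

```text
[[652.7 -47.9  36. ]
 [658.5 -91.3  36. ]] 43.77487375675283 0.13225604047178266
foot pred [306.1 206.4 337.9 236.4] obs left/right 302.7 333.3 top 205.7
top pred [300.5 245.5 346.2 286.8] obs 296.9 341.3 top 241.9
[[623.5 -27.5  36. ]
 [676.  -20.   36. ]]
```

Request:
jog_arm --steps '[[[0.003,0.014,0,0,0,0,1],[0.003,0.014,0,0,0,0,1],[0.002,0.013,0.01,0,0,0,1],[0,0,0.02,0,0,0,1],[0,0,0.02,0,0,0,1],[0,0,0,0,0,0,1],[0,0,0,0,0,0,1]]]'

```text
t: 10.17
ee_pos: [660.3, -90.7, 269.6]
orientation: [-2.211, -2.228, 0.003]
ft_force: [-0.3, -0.2, -0.3]
width: 22.5
```

```bash
python3 - <<'E'
from h import *
np.set_printoptions(precision=1,suppress=True)
o=ctrl.get_obs(); print(o['t'],o['ee_pos'],yaw_of(o),o['width'],o['ft_force'])
im,c=snap('wrist','w7')
im2,_=snap('scene','s7')
cv2.imwrite('pics/cr6.png',np.hstack([cv2.resize(im[100:260,250:410,::-1],None,fx=2.5,fy=2.5),cv2.resize(im2[120:220,250:350,::-1],None,fx=4,fy=4)]))
print(sil(c,o['ee_pos'][0],o['ee_pos'][1],[(11.5,50,50.1)]))
E
```

```text
10.1667 [660.3 -90.7 269.6] 1.5781227012529995 22.52956421481297 [-0.3 -0.2 -0.3]
[304.5 204.1 336.2 234. ]
```

View pics/cr6.png

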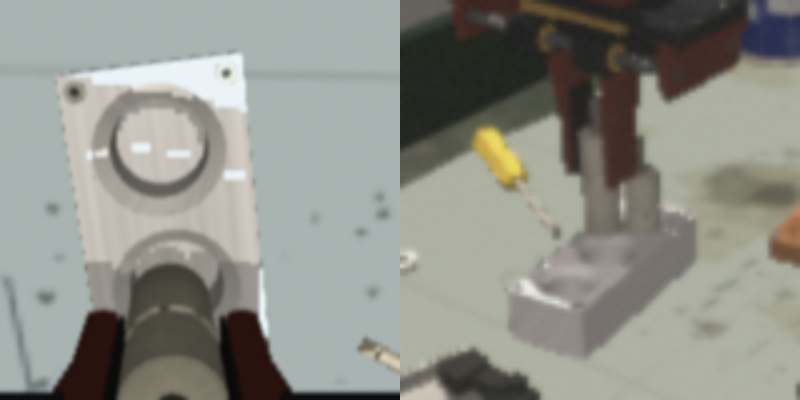

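```bash
python3 - <<'E'
from h import *
np.set_printoptions(precision=1,suppress=True)
c=cam('wrist');o=ctrl.get_obs()
for y in (-88,-90,-92,-94): print(y,sil(c,661,y,[(20,36,36.1)]), sil(c,661-5.5,y+43.7,[(20,36,36.1)]))
print('obs bore0 top 192, cols %.1f %.1f; bore1 cols %.1f %.1f rows %.1f %.1f'%(250+113/2.5,250+237/2.5,250+93/2.5,250+227/2.5,100+84/2.5,100+216/2.5))
E
```

```text
-88 [292.9 183.3 344.3 232.4] [284.5 123.9 338.7 178.4]
-90 [292.9 185.8 344.2 234.8] [284.5 126.7 338.6 181. ]
-92 [293.  188.4 344.2 237.1] [284.6 129.6 338.6 183.6]
-94 [293.  190.9 344.1 239.4] [284.7 132.4 338.5 186.2]
obs bore0 top 192, cols 295.2 344.8; bore1 cols 287.2 340.8 rows 133.6 186.4
```

Request:
jog_arm --steps '[[[-0.0025,0.0005,0.004,0,0,0,1],[0,0,0,0,0,0,1],[0,0,0,0,0,0,1]]]'

```text
t: 10.52
ee_pos: [662.0, -94.1, 267.2]
orientation: [2.214, 2.228, 0.001]
ft_force: [0.2, -0.2, -1.0]
width: 22.8
```

```bash
python3 - <<'E'
from h import *
np.set_printoptions(precision=1,suppress=True)
o=ctrl.get_obs(); print(o['t'],o['ee_pos'],yaw_of(o),o['width'],o['ft_force'])
im,c=snap('wrist','w8')
cv2.imwrite('pics/cr7.png',cv2.resize(im[150:260,265:375,::-1],None,fx=5,fy=5))
E
```

```text
10.5167 [662.  -94.1 267.2] 1.5772266495342542 22.784876353072377 [ 0.2 -0.2 -1. ]
```

View pics/cr7.png

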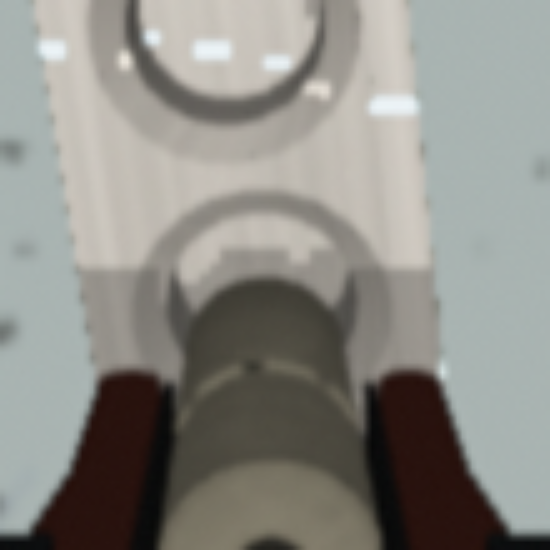

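Request:
jog_arm --steps '[[[0,-0.0005,0.013,0,0,0,1],[0,0,0.013,0,0,0,1],[0,0,0.01,0,0,0,1],[0,0,0.005,0,0,0,1],[0,0,0,0,0,0,1],[0,0,0,0,0,0,1]]]'

```text
t: 11.07
ee_pos: [661.2, -93.8, 224.5]
orientation: [-2.213, -2.228, 0.001]
ft_force: [-0.2, -0.5, -0.8]
width: 22.5
```

Request:
jog_arm --steps '[[[0,0,0,0,0,0,0],[0,0,0,0,0,0,0],[0,0,0,0,0,0,0],[0,0,0,0,0,0,0],[0,0,-0.01,0,0,0,0],[0,0,-0.03,0,0,0,0],[0,0,-0.035,0,0,0,0],[0,0,-0.035,0,0,0,0],[0,0,0,0,0,0,0]]]'

```text
t: 11.82
ee_pos: [663.7, -94.2, 343.9]
orientation: [2.207, 2.222, 0.011]
ft_force: [1.5, 0.8, 0.2]
width: 43.6
```

```bash
python3 - <<'E'
from h import *
np.set_printoptions(precision=1,suppress=True)
o=ctrl.get_obs(); print(o['t'],o['ee_pos'],yaw_of(o),o['width'],o['ft_force'])
im,c=snap('wrist','w9')
E
```

```text
11.8167 [663.7 -94.2 343.9] 1.5774265935198293 43.64793025933409 [1.5 0.8 0.2]
```

View pics/w9.png

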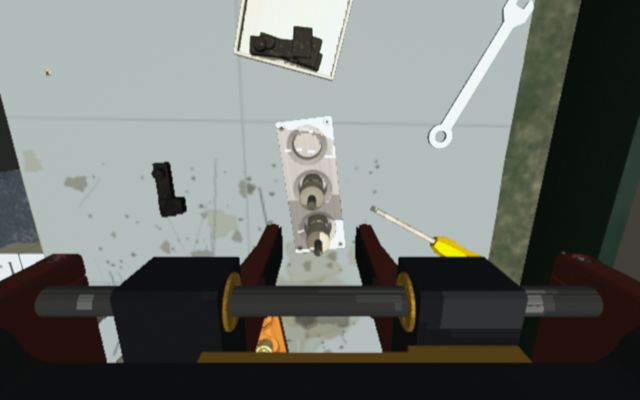

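Request:
jog_arm --steps '[[[-0.015,-0.0245,0.001,0,0,0,-1],[-0.015,-0.0245,0.001,0,0,0,-1],[-0.015,-0.0245,0.001,0,0,0,-1],[-0.015,-0.0245,0.001,0,0,0,-1],[-0.015,-0.0245,0.001,0,0,0,-1],[-0.015,-0.0245,0.001,0,0,0,-1],[-0.015,-0.0245,0.001,0,0,0,-1],[-0.015,-0.0245,0.001,0,0,0,-1],[-0.015,-0.0245,0.001,0,0,0,-1],[-0.016,-0.0245,0.001,0,0,0,-1],[0,0,0,0,0,0,-1],[0,0,0,0,0,0,-1],[0,0,0,0,0,0,-1]]]'

```text
t: 12.95
ee_pos: [417.6, -246.5, 325.4]
orientation: [-2.215, -2.228, -0.0]
ft_force: [-0.5, -0.1, -0.4]
width: 87.9
```

```bash
python3 - <<'E'
from h import *
np.set_printoptions(precision=1,suppress=True)
o=ctrl.get_obs(); print(o['t'],o['ee_pos'],yaw_of(o),o['width'],o['ft_force'],o['qpos'])
im,c=snap('wrist','w10')
E
```

```text
12.95 [ 417.6 -246.5  325.4] 1.5767537934663762 87.86559685770446 [-0.5 -0.1 -0.4] [-0.6  0.3  2.   0.   0.8 -0.6]
```

View pics/w10.png

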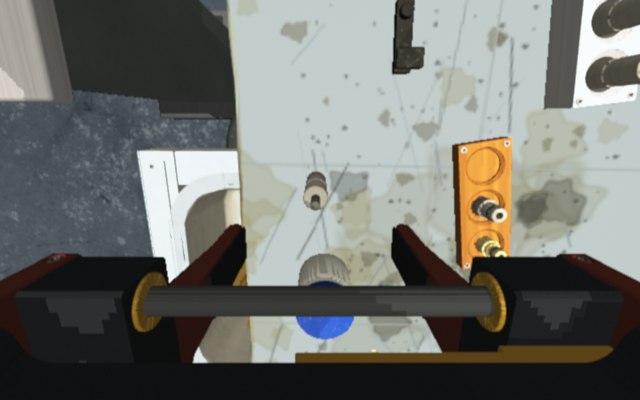

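```bash
python3 - <<'E'
from h import *
im=cv2.imread('pics/w10.png')
cv2.imwrite('pics/cr8.png',np.hstack([cv2.resize(im[160:225,285:345],None,fx=6,fy=6,interpolation=2),cv2.resize(im[130:195,445:520],None,fx=6,fy=6,interpolation=2)]))
np.set_printoptions(precision=1,suppress=True)
c=cam('wrist')
for y in (-240,-244,-248): print(y,sil(c,417,y,[(10.5,72,72.1)]),sil(c,417,y,[(4,94,94.1)]),sil(c,417,y,[(10.5,0,.1)]))
E
```

```text
-240 [305.4 186.  330.6 210.3] [312.7 201.  323.2 211.1] [308.3 170.8 327.8 189.9]
-244 [305.4 190.7 330.5 214.8] [312.7 206.  323.1 216. ] [308.3 174.5 327.8 193.5]
-248 [305.4 195.4 330.4 219.3] [312.7 211.  323.1 220.9] [308.3 178.1 327.7 197.1]
```

View pics/cr8.png

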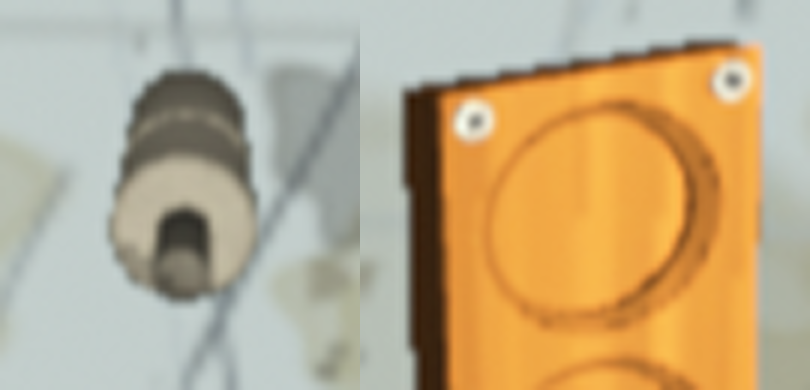

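Request:
jog_arm --steps '[[[0.003,0,0.03,0,0,0,-1],[0.003,0,0.03,0,0,0,-1],[0,0,0.03,0,0,0,1],[0,0,0.0175,0,0,0,1],[0,0,0,0,0,0,1],[0,0,0,0,0,0,1],[0,0,0,0,0,0,1],[0,0,0,0,0,0,1],[0,0,0,0,0,0,1],[0,0,0,0,0,0,1],[0,0,0,0,0,0,1],[0,0,0,0,0,0,1],[0,0,0,0,0,0,1],[0,0,0,0,0,0,1]]]'

```text
t: 14.17
ee_pos: [417.4, -240.6, 218.4]
orientation: [2.214, 2.229, 0.0]
ft_force: [-1.6, 0.7, 5.9]
width: 20.6
```

```bash
python3 - <<'E'
from h import *
np.set_printoptions(precision=1,suppress=True)
o=ctrl.get_obs();o['ee_pos']=np.array([417.6,-246.5,325.4]);o['orientation']=Rd(1.5768).as_rotvec()
c=cam('wrist',o); f=lambda a,b:((a-360+.5)/6-.5+445,(b+.5)/6-.5+130)
print('well',w(c,[f(602,215)],16),'screws',w(c,[f(474,121),f(733,80)],16))
print(ctrl.get_obs()['width'])
E
```

```text
well [[ 583.9 -220.3   16. ]] screws [[ 560.3 -204.9   16. ]
 [ 601.8 -198.    16. ]]
20.64052122496605
```

Request:
jog_arm --steps '[[[0,0,-0.03,0,0,0,1],[0,0,-0.038,0,0,0,1],[0,0,-0.037,0,0,0,1],[0.019,0.024,0,0,0,0,1],[0.019,0.024,0,0,0,0,1],[0.019,0.024,0,0,0,0,1],[0.019,0.024,0,0,0,0,1],[0.019,0.024,0,0,0,0,1],[0.019,0.024,0,0,0,0,1],[0.019,0.024,0,0,0,0,1],[0.019,0.024,0,0,0,0,1],[0.019,0.024,0,0,0,0,1],[0.019,0.0225,0,0,0,0,1],[0,0,0.025,0,0,0,1],[0,0,0.025,0,0,0,1],[0,0,0,0,0,0,1],[0,0,0,0,0,0,1]]]'

```text
t: 15.58
ee_pos: [653.8, -48.8, 271.4]
orientation: [-2.212, -2.227, 0.004]
ft_force: [0.1, -0.3, -0.1]
width: 20.5
```

```bash
python3 - <<'E'
from h import *
np.set_printoptions(precision=1,suppress=True)
o=ctrl.get_obs(); print(o['t'],o['ee_pos'],yaw_of(o),o['width'],o['ft_force'])
im,c=snap('wrist','w11')
print(sil(c,656,-50.2,[(20,36,36.1)]),sil(c,o['ee_pos'][0],o['ee_pos'][1],[(10.5,o['ee_pos'][2]-218,o['ee_pos'][2]-217.9)]))
cv2.imwrite('pics/cr9.png',cv2.resize(im[150:260,265:375,::-1],None,fx=5,fy=5))
E
```

```text
15.5833 [653.8 -48.8 271.4] 1.5775222085804366 20.519047985723063 [ 0.1 -0.3 -0.1]
[297.8 189.3 349.  238. ] [306.1 206.1 335.2 233.6]
```

View pics/cr9.png

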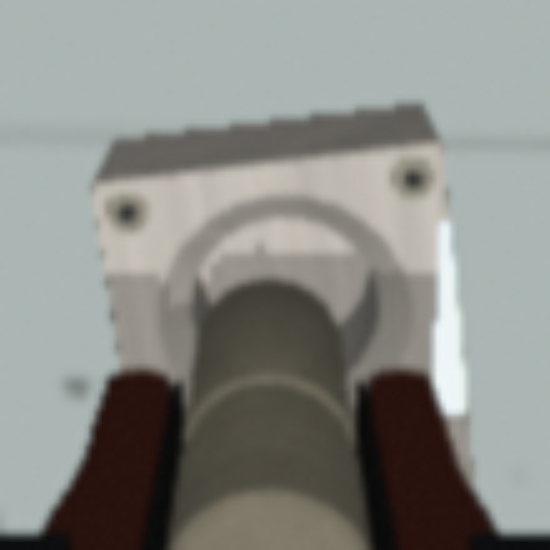

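Request:
jog_arm --steps '[[[-0.002,0.001,0.008,0,0,0,1],[0,0,0,0,0,0,1]]]'

```text
t: 15.8
ee_pos: [655.8, -51.5, 265.3]
orientation: [2.214, 2.228, 0.001]
ft_force: [-0.1, -0.6, -0.7]
width: 20.6
```

```bash
python3 - <<'E'
from h import *
np.set_printoptions(precision=1,suppress=True)
o=ctrl.get_obs(); print(o['t'],o['ee_pos'],yaw_of(o),o['width'],o['ft_force'])
im,c=snap('wrist','w12')
cv2.imwrite('pics/cr10.png',cv2.resize(im[150:260,265:375,::-1],None,fx=5,fy=5))
E
```

```text
15.8 [655.8 -51.5 265.3] 1.5769271650421794 20.62670382871895 [-0.1 -0.6 -0.7]
```

View pics/cr10.png

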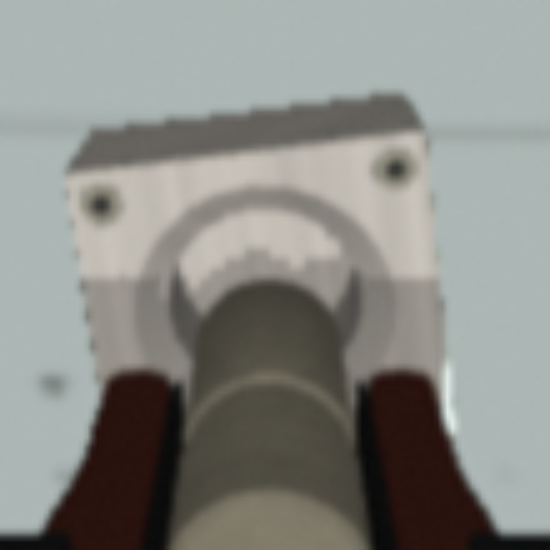

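Request:
jog_arm --steps '[[[0,-0.0005,0.013,0,0,0,1],[0,0,0.013,0,0,0,1],[0,0,0.009,0,0,0,1],[0,0,0.005,0,0,0,1],[0,0,0,0,0,0,1],[0,0,0,0,0,0,1]]]'

```text
t: 16.35
ee_pos: [654.9, -50.9, 224.2]
orientation: [-2.213, -2.228, 0.001]
ft_force: [-0.3, -0.1, -1.6]
width: 20.8
```

Request:
jog_arm --steps '[[[0,0,0,0,0,0,0],[0,0,0,0,0,0,0],[0,0,0,0,0,0,0],[0,0,0,0,0,0,0],[0,0,-0.01,0,0,0,0],[0,0,-0.03,0,0,0,0],[0,0,-0.035,0,0,0,-1],[0,0,-0.03,0,0,0,-1],[-0.0125,-0.025,0,0,0,0,-1],[-0.0125,-0.025,0,0,0,0,-1],[-0.0125,-0.025,0,0,0,0,-1],[-0.0125,-0.025,0,0,0,0,-1],[-0.0125,-0.025,0.01,0,0,0,-1],[-0.012,-0.025,0.02,0,0,0,-1],[0,0,0,0,0,0,-1],[0,0,0,0,0,0,-1]]]'

```text
t: 17.68
ee_pos: [504.5, -126.8, 300.1]
orientation: [-2.215, -2.226, 0.001]
ft_force: [0.2, 0.6, 0.5]
width: 87.8
```

```bash
python3 - <<'E'
from h import *
np.set_printoptions(precision=1,suppress=True)
o=ctrl.get_obs(); print(o['t'],o['ee_pos'],yaw_of(o),o['width'],o['ft_force'])
im,c=snap('wrist','w13')
for r in ctrl.landmark_of('rail_clip','wrist')[:2]: print('%.2f'%r['p'],np.array(r['uv']),w(c,r['uv'],0)[0][:2])
E
```

```text
17.6833 [ 504.5 -126.8  300.1] 1.5757458094482744 87.75867598029909 [0.2 0.6 0.5]
0.66 [317.1 167.3] [ 502. -102.]
```

View pics/w13.png

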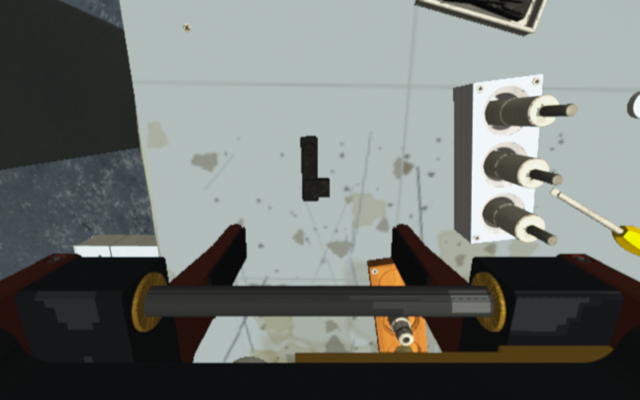

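```bash
python3 - <<'E'
from h import *
np.set_printoptions(precision=1,suppress=True)
im=cv2.imread('pics/w13.png')
cv2.imwrite('pics/cr11.png',cv2.resize(im[125:210,280:350],None,fx=7,fy=7,interpolation=2))
E
```

```text
(no output)
```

View pics/cr11.png

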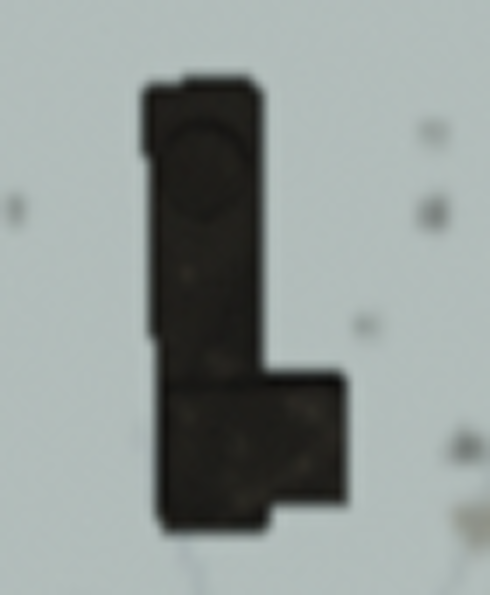

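```bash
python3 - <<'E'
from h import *
np.set_printoptions(precision=1,suppress=True)
c=cam('wrist')
print(w(c,[(315.7,187.2)],13), w(c,[(280+150/7,125+85/7),(280+162/7,125+525/7)],10))
E
```

```text
[[ 504. -119.   13.]] [[ 490.7  -72.7   10. ]
 [ 491.8 -132.5   10. ]]
```

Request:
jog_arm --steps '[[[0.0035,0.0015,0.03,0,0,-2,-1],[0.0035,0.0015,0.035,0,0,0,-1],[0,0,0.03,0,0,0,1],[0,0,0.015,0,0,0,1],[0,0,0.005,0,0,0,1],[0,0,0,0,0,0,1],[0,0,0,0,0,0,1],[0,0,0,0,0,0,1],[0,0,0,0,0,0,1],[0,0,0,0,0,0,1],[0,0,0,0,0,0,1],[0,0,0,0,0,0,1],[0,0,0,0,0,0,1],[0,0,0,0,0,0,1]]]'

```text
t: 18.95
ee_pos: [508.6, -119.4, 185.7]
orientation: [2.174, 2.267, 0.001]
ft_force: [-1.2, 0.1, 6.7]
width: 26.9
```

```bash
python3 - <<'E'
from h import *
o=ctrl.get_obs(); print(yaw_of(o))
rows([668,102,285],2.90,12,1,p0=[508.6,-119.4,287],y0=yaw_of(o))
E
```

```text
1.612324480512174
[[0.0179, 0.014, 0.0002, 0, 0, -6.15, 1], [0.0163, 0.0159, 0.0002, 0, 0, -6.15, 1], [0.0145, 0.0175, 0.0002, 0, 0, -6.15, 1], [0.0125, 0.019, 0.0002, 0, 0, -6.15, 1], [0.0104, 0.0202, 0.0002, 0, 0, -6.15, 1], [0.0082, 0.0212, 0.0002, 0, 0, -6.15, 1], [0.0059, 0.022, 0.0002, 0, 0, -6.15, 1], [0.0035, 0.0225, 0.0002, 0, 0, -6.15, 1], [0.0011, 0.0227, 0.0002, 0, 0, -6.15, 1], [-0.0014, 0.0227, 0.0002, 0, 0, -6.15, 1], [-0.0038, 0.0224, 0.0002, 0, 0, -6.15, 1], [-0.0062, 0.0219, 0.0002, 0, 0, -6.15, 1]]
```

Request:
jog_arm --steps '[[[0,0,-0.03,0,0,0,1],[0,0,-0.036,0,0,0,1],[0,0,-0.036,0,0,0,1],[0.018,0.014,0,0,0,-6.15,1],[0.0165,0.016,0,0,0,-6.15,1],[0.0145,0.0175,0,0,0,-6.15,1],[0.0125,0.019,0,0,0,-6.15,1],[0.0105,0.02,0,0,0,-6.15,1],[0.008,0.021,0,0,0,-6.15,1],[0.006,0.022,0,0,0,-6.15,1],[0.0035,0.0225,0,0,0,-6.15,1],[0.001,0.0225,0,0,0,-6.15,1],[-0.0015,0.0225,0,0,0,-6.15,1],[-0.004,0.0225,0,0,0,-6.15,1],[-0.006,0.022,0,0,0,-6.15,1],[0,0,0,0,0,0,1],[0,0,0,0,0,0,1]]]'

```text
t: 20.37
ee_pos: [667.6, 102.8, 286.7]
orientation: [-0.378, -3.119, 0.0]
ft_force: [-0.8, -0.2, -0.5]
width: 27.1
```

```bash
python3 - <<'E'
from h import *
np.set_printoptions(precision=1,suppress=True)
o=ctrl.get_obs(); print(o['t'],o['ee_pos'],yaw_of(o),o['width'],o['ft_force'],o['qpos'])
im,c=snap('wrist','w14')
E
```

```text
20.3667 [667.6 102.8 286.7] 2.9004293812008193 27.095551000467005 [-0.8 -0.2 -0.5] [ 0.1  0.6  1.6 -0.   0.9 -1.2]
```

View pics/w14.png

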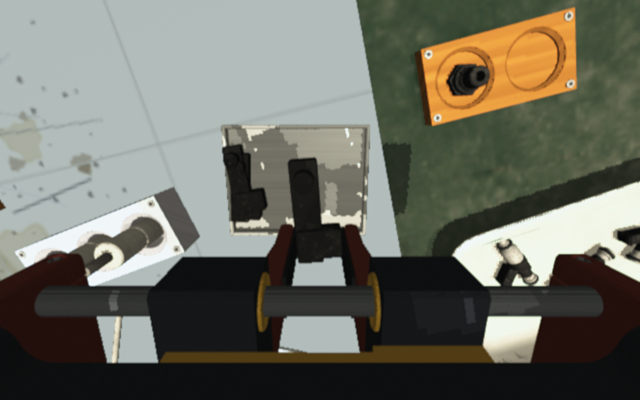

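```bash
python3 - <<'E'
from h import *
np.set_printoptions(precision=1,suppress=True)
c=cam('wrist'); o=ctrl.get_obs(); print(o['ee_pos'])
t=w(c,[(222,126),(369.5,124),(231,233),(366,233)],12); print(t, np.linalg.norm(t[0]-t[1]))
d=t[1]-t[0]; ya=np.arctan2(-d[0],d[1]); print('yaw',ya)
m=(t[0]+t[1])/2; C=m[:2]+50*np.array([np.cos(-.24),np.sin(-.24)]); print('C',C)
# held clip end predicted: bar far end at tool x +18+31=49, tool y: clip x=-14..3 -> ? 
Rt=Rd(yaw_of(o))
for tx,ty in [(49,0),(49,-14),(49,14)]:
    for tz in (182,172,): print(tx,ty,tz,pj(c,o['ee_pos']+Rt.apply([tx,ty,tz]) ))
h=w(c,[(534,57)],16);print('hexwell',h, w(c,[(469,78)],16))
E
```

```text
[667.1 102.  286.6]
[[583.1  36.9  12. ]
 [611.6 159.3  12. ]
 [678.   13.4  12. ]
 [708.5 136.7  12. ]] 125.64026886501398
yaw -0.2288588355047582
C [645.9  86.2]
49 0 182 [[320.6 161.5]]
49 0 172 [[320.8 164.3]]
49 -14 182 [[295.6 161.5]]
49 -14 172 [[294.2 164.3]]
49 14 182 [[345.7 161.6]]
49 14 172 [[347.4 164.3]]
hexwell [[592.1 295.   16. ]] [[595.3 243.4  16. ]]
```

Request:
jog_arm --steps '[[[-0.001,0.003,0.02,0,0,0,1],[0,0,0.03,0,0,0,1],[0,0,0.025,0,0,0,1],[0,0,0.015,0,0,0,1],[0,0,0.007,0,0,0,1],[0,0,0,0,0,0,1],[0,0,0,0,0,0,1]]]'

```text
t: 21.0
ee_pos: [669.4, 104.2, 190.4]
orientation: [0.38, 3.118, 0.0]
ft_force: [-0.3, 0.2, -0.4]
width: 27.2
```

Request:
jog_arm --steps '[[[0,0,0.001,0,0,0,1],[0,0,0,0,0,0,0],[0,0,0,0,0,0,0],[0,0,0,0,0,0,0],[0,0,0,0,0,0,0],[0,0,-0.01,0,0,0,0],[0,0,-0.03,0,0,0,0],[0,0,-0.035,0,0,0,0],[0,0,-0.03,0,0,0,0],[0,0,0,0,0,0,0]]]'

```text
t: 21.83
ee_pos: [671.5, 105.1, 301.6]
orientation: [0.377, 3.108, 0.004]
ft_force: [1.2, 0.1, 1.1]
width: 43.7
```

```bash
python3 - <<'E'
from h import *
np.set_printoptions(precision=1,suppress=True)
o=ctrl.get_obs(); print(o['t'],o['ee_pos'],yaw_of(o),o['width'],o['ft_force'])
im,c=snap('wrist','w15')
E
```

```text
21.8333 [671.5 105.1 301.6] 2.900478597651646 43.68927935920767 [1.2 0.1 1.1]
```

View pics/w15.png

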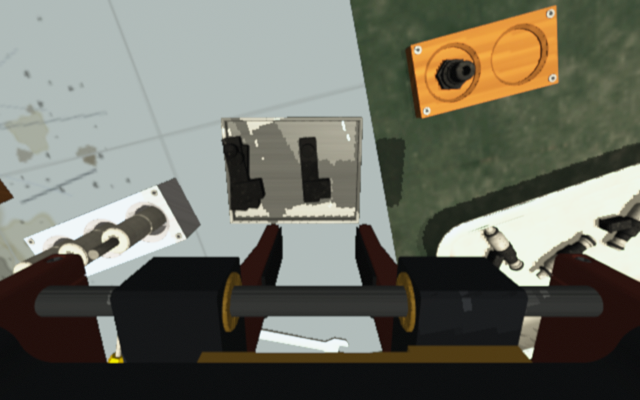

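```bash
python3 - <<'E'
from h import *
rows([495,103,290],1.577,12,-1)
E
```

```text
[[0.0142, -0.0037, 0.0007, 0, 0, 6.32, -1], [0.0137, -0.0052, 0.0007, 0, 0, 6.32, -1], [0.013, -0.0067, 0.0007, 0, 0, 6.32, -1], [0.0122, -0.0081, 0.0007, 0, 0, 6.32, -1], [0.0113, -0.0094, 0.0007, 0, 0, 6.32, -1], [0.0102, -0.0105, 0.0007, 0, 0, 6.32, -1], [0.0089, -0.0116, 0.0007, 0, 0, 6.32, -1], [0.0076, -0.0125, 0.0007, 0, 0, 6.32, -1], [0.0062, -0.0133, 0.0007, 0, 0, 6.32, -1], [0.0047, -0.0139, 0.0007, 0, 0, 6.32, -1], [0.0031, -0.0143, 0.0007, 0, 0, 6.32, -1], [0.0015, -0.0146, 0.0007, 0, 0, 6.32, -1]]
```

Request:
jog_arm --steps '[[[0.014,-0.0035,0,0,0,6.32,-1],[0.0135,-0.005,0,0,0,6.32,-1],[0.013,-0.0065,0,0,0,6.32,-1],[0.012,-0.008,0,0,0,6.32,-1],[0.0115,-0.0095,0,0,0,6.32,-1],[0.01,-0.0105,0,0,0,6.32,-1],[0.009,-0.0115,0,0,0,6.32,-1],[0.0075,-0.0125,0,0,0,6.32,-1],[0.006,-0.0135,0,0,0,6.32,-1],[0.0045,-0.014,0,0,0,6.32,-1],[0.003,-0.0145,0,0,0,6.32,-1],[0.0015,-0.0145,0,0,0,6.32,-1],[0,0,0,0,0,0,-1],[0,0,0,0,0,0,-1]]]'

```text
t: 23.05
ee_pos: [493.6, 102.3, 293.7]
orientation: [-2.21, -2.232, 0.001]
ft_force: [0.6, 1.0, 0.0]
width: 87.3
```

```bash
python3 - <<'E'
from h import *
np.set_printoptions(precision=1,suppress=True)
o=ctrl.get_obs(); print(o['t'],o['ee_pos'],yaw_of(o),o['width'])
im,c=snap('wrist','w16')
for r in ctrl.trace('ring_adapter','wrist')[:2]: print(r['p'],r['bbox'])
for y in (104,108): print(sil(c,495,y,[(10,0,35)]),sil(c,495,y,[(6,35,35.1)]))
cv2.imwrite('pics/cr12.png',cv2.resize(im[100:240,230:410,::-1],None,fx=4,fy=4))
E
```

```text
23.05 [493.6 102.3 293.7] 1.5803641297525584 87.29538184284826
0.75 [303.5, 177.9, 323.7, 206.6]
[309.4 181.8 332.8 213. ] [314.1 195.1 328.1 208.6]
[309.5 177.7 332.9 208.6] [314.1 190.5 328.2 204.1]
```

View pics/cr12.png

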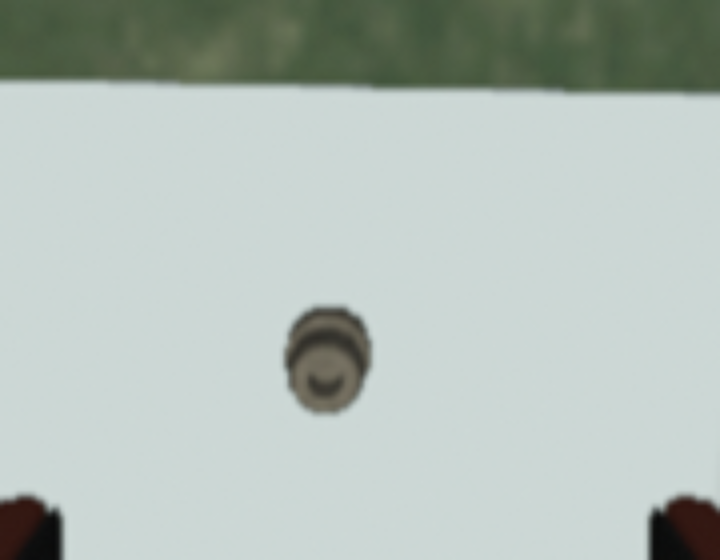

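Request:
jog_arm --steps '[[[0.0035,-0.002,0.03,0,0,0,-1],[0.0035,-0.002,0.034,0,0,0,-1],[0,0,0.025,0,0,0,1],[0,0,0.014,0,0,0,1],[0,0,0,0,0,0,1],[0,0,0,0,0,0,1],[0,0,0,0,0,0,1],[0,0,0,0,0,0,1],[0,0,0,0,0,0,1],[0,0,0,0,0,0,1],[0,0,0,0,0,0,1],[0,0,0,0,0,0,1],[0,0,0,0,0,0,1],[0,0,0,0,0,0,1]]]'

```text
t: 24.32
ee_pos: [490.0, 109.3, 191.3]
orientation: [2.215, 2.228, 0.0]
ft_force: [-1.4, -0.2, 4.8]
width: 19.6
```

Request:
jog_arm --steps '[[[0,0,-0.03,0,0,0,1],[0,0,-0.036,0,0,0,1],[-0.01,0,-0.03,0,0,0,1],[-0.027,0.008,0,0,0,0,1],[-0.027,0.008,0,0,0,0,1],[-0.027,0.008,0,0,0,0,1],[-0.027,0.008,0,0,0,0,1],[-0.027,0.008,0,0,0,0,1],[-0.027,0.008,0,0,0,0,1],[-0.027,0.008,0,0,0,0,1],[-0.027,0.008,0,0,0,0,1],[-0.027,0.008,0,0,0,0,1],[-0.027,0.008,0,0,0,0,1],[-0.027,0.008,0.01,0,0,0,1],[-0.023,0.009,0.03,0,0,0,1],[0,0,0.01,0,0,0,1],[0,0,0,0,0,0,1],[0,0,0,0,0,0,1]]]'

```text
t: 25.82
ee_pos: [588.2, -219.6, 236.0]
orientation: [-2.213, -2.226, 0.002]
ft_force: [-1.2, 0.3, -0.4]
width: 19.8
```

```bash
python3 - <<'E'
from h import *
np.set_printoptions(precision=1,suppress=True)
o=ctrl.get_obs(); print(o['t'],o['ee_pos'],yaw_of(o),o['width'])
im,c=snap('wrist','w17')
cv2.imwrite('pics/cr13.png',cv2.resize(im[110:250,230:410,::-1],None,fx=4,fy=4))
x,y,z=o['ee_pos']
print('foot',sil(c,x,y,[(10,z-191,z-190.9)]),'well',sil(c,587,-221,[(17,16,16.1)]))
E
```

```text
25.8167 [ 588.2 -219.6  236. ] 1.5764840328920093 19.77310524877098
foot [304.5 219.7 336.2 249.3] well [295.2 198.7 341.8 242.7]
```

View pics/cr13.png

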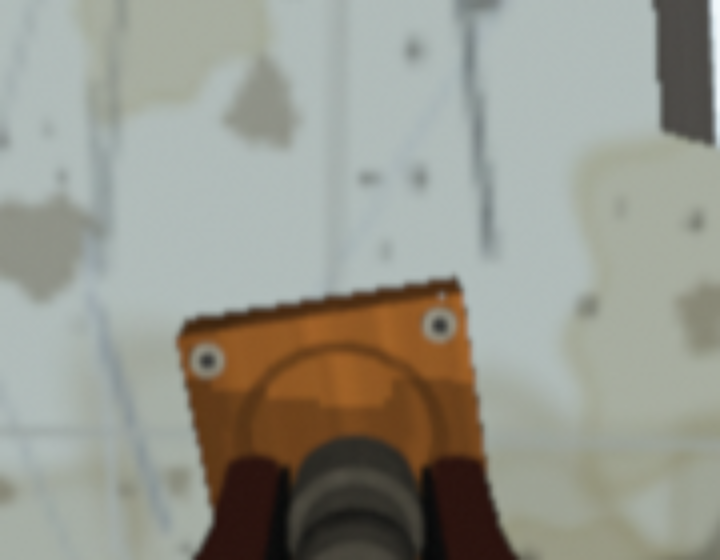

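Request:
jog_arm --steps '[[[0.0005,-0.003,0.012,0,0,0,1],[0,0,0.012,0,0,0,1],[0,0,0.007,0,0,0,1],[0,0,0.002,0,0,0,1],[0,0,0,0,0,0,1],[0,0,0,0,0,0,1]]]'

```text
t: 26.37
ee_pos: [586.0, -219.5, 203.9]
orientation: [-2.214, -2.228, 0.0]
ft_force: [0.1, 0.2, 0.6]
width: 19.3
```

Request:
jog_arm --steps '[[[0,0,0.001,0,0,0,1],[0,0,0,0,0,0,1],[0,0,0,0,0,0,0],[0,0,0,0,0,0,0],[0,0,0,0,0,0,0],[0,0,0,0,0,0,0],[0,0,0,0,0,0,0],[0,0,-0.01,0,0,0,0],[0,0,-0.03,0,0,0,0],[0,0,-0.035,0,0,0,0],[0,0,-0.02,0,0,0,0],[-0.01,0,0,0,0,0,0],[0,0,0,0,0,0,0]]]'

```text
t: 27.45
ee_pos: [586.5, -230.8, 300.1]
orientation: [2.212, 2.225, 0.002]
ft_force: [-0.8, 0.0, -0.2]
width: 43.6
```

```bash
python3 - <<'E'
from h import *
np.set_printoptions(precision=1,suppress=True)
o=ctrl.get_obs(); print(o['t'],o['ee_pos'],yaw_of(o),o['width'])
im,c=snap('wrist','w18')
cv2.imwrite('pics/cr14.png',cv2.resize(im[110:250,230:410,::-1],None,fx=4,fy=4))
E
```

```text
27.45 [ 586.5 -230.8  300.1] 1.5764623921460967 43.64597060549232
```

View pics/cr14.png

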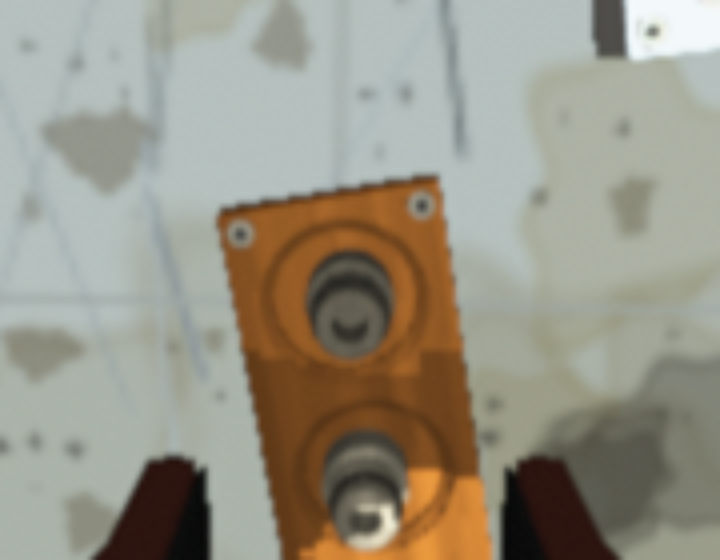

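Request:
jog_arm --steps '[[[0.026,-0.0093,0.0005,0,0,0,-1],[0.026,-0.0093,0.0005,0,0,0,-1],[0.026,-0.0093,0.0005,0,0,0,-1],[0.026,-0.0093,0.0005,0,0,0,-1],[0.026,-0.0093,0.0005,0,0,0,-1],[0.026,-0.0093,0.0005,0,0,0,-1],[0.026,-0.0093,0.0005,0,0,0,-1],[0.026,-0.0093,0.0005,0,0,0,-1],[0.026,-0.0093,0.0005,0,0,0,-1],[0.026,-0.0093,0.0005,0,0,0,-1],[0.026,-0.0093,0.0005,0,0,0,-1],[0.026,-0.0093,0.0005,0,0,0,-1],[0.026,-0.0093,0.0005,0,0,0,-1],[0.026,-0.0093,0.0005,0,0,0,-1],[0.026,-0.0093,0.0005,0,0,0,-1],[0.026,-0.0093,0.0005,0,0,0,-1],[0.026,-0.0093,0.0005,0,0,0,-1],[0.026,-0.0093,0.0005,0,0,0,-1],[0,0,0,0,0,0,-1],[0,0,0,0,0,0,-1]]]'

```text
t: 29.17
ee_pos: [414.8, 238.0, 287.8]
orientation: [-2.211, -2.231, 0.004]
ft_force: [0.2, -0.2, 0.2]
width: 87.7
```

```bash
python3 - <<'E'
from h import *
np.set_printoptions(precision=1,suppress=True)
o=ctrl.get_obs(); print(o['t'],o['ee_pos'],yaw_of(o),o['width'],o['qpos'])
im,c=snap('wrist','w19')
for r in ctrl.landmark_of('hex_adapter','wrist')[:2]: print(r['p'],r['uv'],w(c,r['uv'],0)[0])
E
```

```text
29.1667 [414.8 238.  287.8] 1.5795433988519754 87.7485720245604 [ 0.5  0.4  2.  -0.   0.7  0.5]
0.94 [315.5, 190.6] [410.6 242.    0. ]
```

View pics/w19.png

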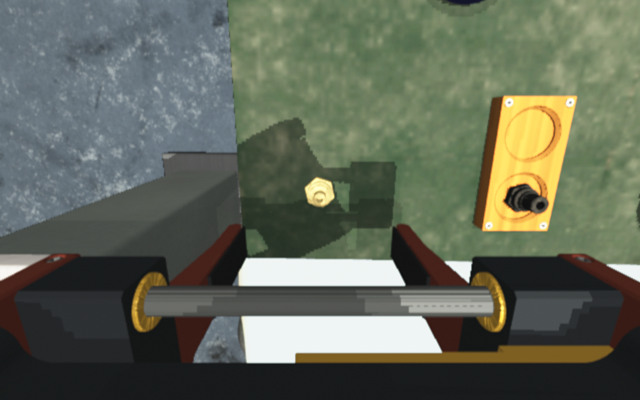

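```bash
python3 - <<'E'
from h import *
np.set_printoptions(precision=1,suppress=True)
im=cv2.imread('pics/w19.png');c=cam('wrist')
cv2.imwrite('pics/cr15.png',np.hstack([cv2.resize(im[165:220,290:350],None,fx=7,fy=7,interpolation=2),cv2.resize(im[85:140,490:570],None,fx=5,fy=7,interpolation=2)]))
for y in (238,242): print(y,sil(c,415,y,[(14,0,8)]),sil(c,415,y,[(6,32,32.1)]))
E
```

```text
238 [304.1 179.1 334.2 210. ] [312.1 196.1 326.2 209.7]
242 [304.  174.9 334.3 205.9] [312.1 191.5 326.3 205.3]
```

View pics/cr15.png

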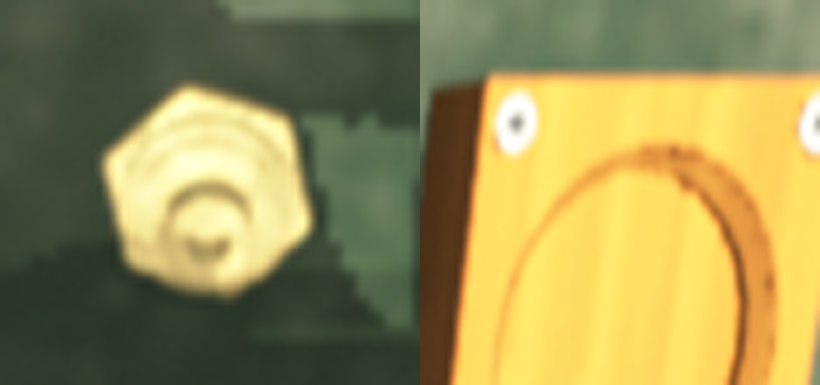

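Request:
jog_arm --steps '[[[0.001,0.0015,0.03,0,0,0,-1],[0.001,0.0015,0.034,0,0,0,-1],[0,0,0.02,0,0,0,1],[0,0,0.012,0,0,0,1],[0,0,0,0,0,0,1],[0,0,0,0,0,0,1],[0,0,0,0,0,0,1],[0,0,0,0,0,0,1],[0,0,0,0,0,0,1],[0,0,0,0,0,0,1],[0,0,0,0,0,0,1],[0,0,0,0,0,0,1],[0,0,0,0,0,0,1],[0,0,0,0,0,0,1]]]'

```text
t: 30.43
ee_pos: [418.8, 239.4, 193.2]
orientation: [2.215, 2.228, 0.0]
ft_force: [-0.6, -0.7, 2.9]
width: 18.9
```

```bash
python3 - <<'E'
from h import *
np.set_printoptions(precision=1,suppress=True)
o=ctrl.get_obs();o['ee_pos']=np.array([414.8,238,287.8]);o['orientation']=Rd(1.5795).as_rotvec()
c=cam('wrist',o)
print(w(c,[(531.5,132),(509,103),(570,102.5),(490,225),(544,226)],16))
E
```

```text
[[594.1 299.2  16. ]
 [570.8 322.3  16. ]
 [621.1 323.2  16. ]
 [572.7 215.1  16. ]
 [622.8 214.6  16. ]]
```

Request:
jog_arm --steps '[[[0,0,-0.02,0,0,0,1],[0,0,-0.03,0,0,0,1],[0,0,-0.027,0,0,0,1],[0.008,0.025,0,0,0,0,1],[0.008,0.025,0,0,0,0,1],[0.008,0.025,0,0,0,0,1],[0.008,0.025,0,0,0,0,1],[0.008,0.025,0,0,0,0,1],[0.008,0.025,0,0,0,0,1],[0.008,0.025,0.01,0,0,0,1],[0,0,0.02,0,0,0,1],[0,0,0,0,0,0,1],[0,0,0,0,0,0,1]]]'

```text
t: 31.52
ee_pos: [592.5, 296.0, 238.4]
orientation: [-2.214, -2.227, 0.006]
ft_force: [0.2, -0.3, -1.0]
width: 18.7
```

```bash
python3 - <<'E'
from h import *
np.set_printoptions(precision=1,suppress=True)
o=ctrl.get_obs(); print(o['t'],o['ee_pos'],yaw_of(o),o['width'],o['ft_force'])
im,c=snap('wrist','w20')
cv2.imwrite('pics/cr16.png',cv2.resize(im[110:250,230:410,::-1],None,fx=4,fy=4))
x,y,z=o['ee_pos']
print('foot',sil(c,x,y,[(14,z-193,z-192.9)]),'well',sil(c,594,297,[(21,16,16.1)]))
E
```

```text
31.5167 [592.5 296.  238.4] 1.5767986162785326 18.682591895357938 [ 0.2 -0.3 -1. ]
foot [298.7 211.7 342.6 252.7] well [294.  188.2 351.2 242.4]
```

View pics/cr16.png

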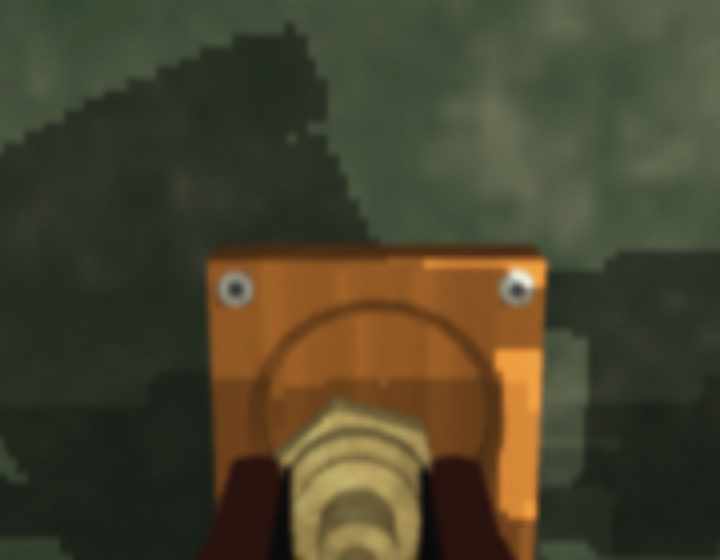

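Request:
jog_arm --steps '[[[0.003,0.0035,0.012,0,0,0,1],[0,0,0.012,0,0,0,1],[0,0,0.006,0,0,0,1],[0,0,0.003,0,0,0,1],[0,0,0,0,0,0,1],[0,0,0,0,0,0,1]]]'

```text
t: 32.07
ee_pos: [596.8, 299.4, 206.8]
orientation: [-2.215, -2.228, 0.001]
ft_force: [-0.2, 0.4, -0.7]
width: 18.6
```

Request:
jog_arm --steps '[[[0,0,0.002,0,0,0,1],[0,0,0,0,0,0,1],[0,0,0,0,0,0,1]]]'

```text
t: 32.32
ee_pos: [597.0, 299.5, 205.3]
orientation: [2.215, 2.228, 0.001]
ft_force: [-0.3, -0.4, 0.1]
width: 18.5
```

Request:
jog_arm --steps '[[[0,0,0.0007,0,0,0,1],[0,0,0,0,0,0,0],[0,0,0,0,0,0,0],[0,0,0,0,0,0,0],[0,0,0,0,0,0,0],[0,0,0,0,0,0,0],[0,0,-0.01,0,0,0,0],[0,0,-0.03,0,0,0,0],[0,0,-0.035,0,0,0,0],[0,0,-0.02,0,0,0,0],[-0.01,0,0,0,0,0,0],[0,0,0,0,0,0,0]]]'

```text
t: 33.32
ee_pos: [597.3, 288.5, 301.3]
orientation: [2.214, 2.227, 0.004]
ft_force: [0.9, -0.9, -0.8]
width: 43.9
```

```bash
python3 - <<'E'
from h import *
np.set_printoptions(precision=1,suppress=True)
o=ctrl.get_obs(); print(o['t'],o['ee_pos'],yaw_of(o),o['width'])
im,c=snap('wrist','w21'); a=cv2.resize(im[110:250,230:410,::-1],None,fx=2.2,fy=2.2)
im2,_=snap('scene','s21'); cv2.imwrite('pics/cr17.png',np.vstack([np.hstack([a,np.zeros((308,244,3),np.uint8)])[:200],im2[:,:,::-1]]))
cv2.imwrite('pics/cr17.png',a);im3,_=snap('top','t21')
E
```

```text
33.3167 [597.3 288.5 301.3] 1.576450189646335 43.92184408103021
```

View pics/cr17.png

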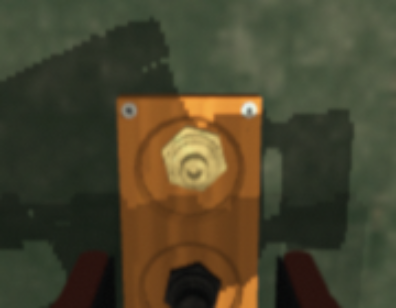

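View pics/s21.png

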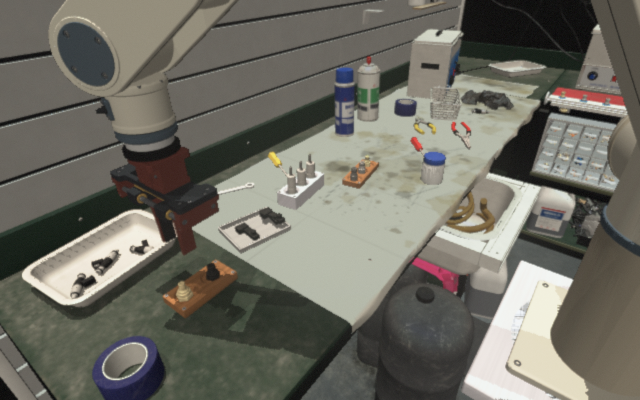

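View pics/t21.png

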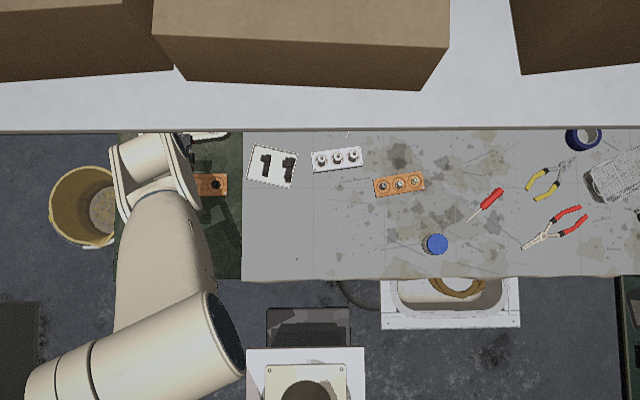

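```bash
python3 - <<'E'
from h import *
im=ctrl.get_image('wrist');cv2.imwrite('pics/f.png',cv2.resize(im[140:210,290:350,::-1],None,fx=8,fy=8,interpolation=2))
s=ctrl.get_image('scene');cv2.imwrite('pics/f2.png',cv2.resize(s[140:320,150:390,::-1],None,fx=3.3,fy=3.3,interpolation=2))
for n in ['plug_long','grease_pot']:
  for r in ctrl.landmark_of('grease_pot','top')[:2]: print(r['p'],w(cam('top'),r['uv'],0)[0])
E
```

```text
0.77 [ 423.0324135  -358.64551265    0.        ]
0.44 [592.91371823 271.8739187    0.        ]
0.77 [ 423.0324135  -358.64551265    0.        ]
0.44 [592.91371823 271.8739187    0.        ]
```

View pics/f.png

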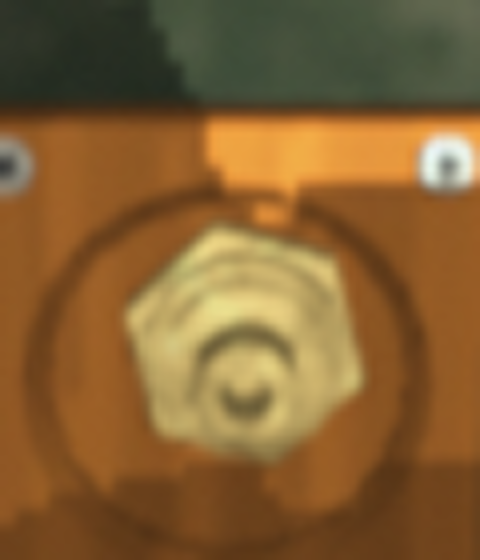

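View pics/f2.png

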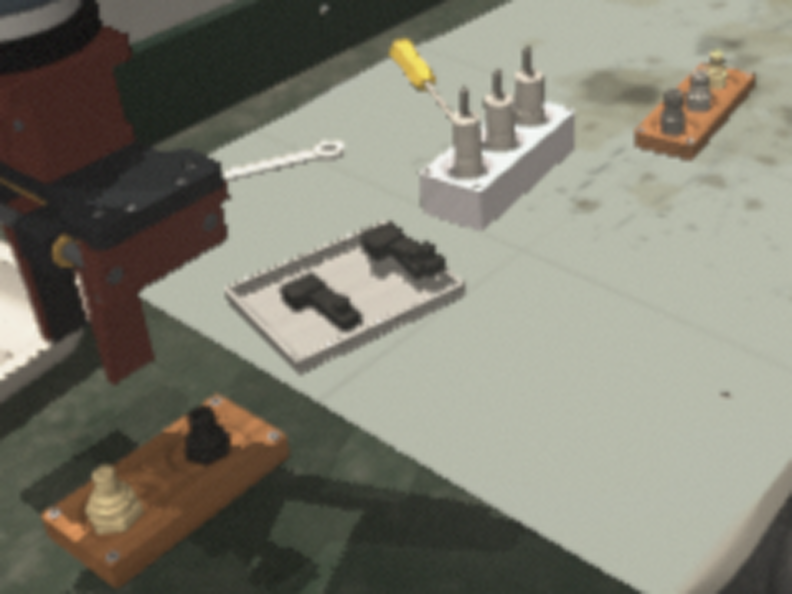

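All five fittings stand or lie in their places, the hex foot sits inside its well rim, and the pot has not moved. I am handing in.

```bash
python3 -c "
from workcell import ctrl
print(ctrl.close_job())"
```

```text
the job is handed in; nothing more can be done
None
```

I put all five fittings away and handed the job in at about 33.5 s. I got no verdict back.

- **Plugs:** plug_short is in the middle bore and plug_long in the +44 mm bore. Both went down to about floor level without touching the sides.
- **Adapters:** the ring adapter and the hex adapter stand upright in their free wells. The hex one sits about 3 mm off centre but is inside the rim.
- **Clip:** it lies flat in the free part of the tray.
- **Grease pot:** I did not touch it. The network's landmark in the top picture moved about 5 mm between the start and the end, which I take as its normal error.

**Last checks:** the final wrist, scene and top pictures showed everything in place and the gripper clear of everything. My checks were by eye from these pictures and by arm height when I released each piece. I did not measure the final foot heights or tilts separately.

**Disagreements:**
- Positions read from the wrist camera were 3–8 mm off. I corrected them by comparing each held piece with its hole just before lowering it.
- The hex adapter's body gripped at about 19 mm, not the stated 22 mm, but it held firmly and stayed upright.

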